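Change the contact jig over from tip setting to a cell measurement

TASK

Change the jig over for a measurement: put every steel setting block that stands on the carriage back into its own pocket of the wooden stand, then lay the white cell holder flat between the nest pins with its sockets towards the robot, and slide the carriage until the dark cell is centred under the probe tip. Then lay every cranked brass contact bar that is on the bench into its own pair of notches, turned so that both of its arms lie down in their V-notches, and leave the bystanding things alone.

Things in the scene. Friction and masses are not known exactly. Their poses are not given: they have to be found in the camera images.
- jig: Contact jig bolted to the bench: aluminium base plate 222 x 335 mm, 10 mm thick. Origin on the bench under the jig; its y axis is the travel of the carriage (+y towards the fixed terminal strip), z up, x away from the robot. Highest part: the probe arm, top at z = 75 mm, which reaches in from the far (+x) side along the line y = -24 mm of this frame.
- carriage (a joint): Sliding carriage of the jig, m: 0 = fully drawn out to the loading end, grows as it slides along the jig's +y, stop at 0.112. Stiff slide (about 2.5 N), stays where it is left. Plate top at z = 24 mm; a black terminal strip with three brass V-notches rides on its +y end.
- carriage_knob (a point): Middle of the upright round black pull knob on the -y end of the carriage, 19 mm across, 34 mm tall (z = 24 to 58 mm); the point is at z = 45 mm. Pinch it from above across the jig's x (pins and holder end stand only 20 mm from it on the +y side) and move along the jig's y.
- nest (a point): Nest on the carriage top: centre of its floor, z = 24 mm. Eight locating pins 8 mm tall with tapered tips stand round an oblong of 64 mm (x) by 104 mm (y); the holder's body goes down between them with about 2 mm play a side; the middles of the long sides are free for fingers. Axes as the jig's. Moves with the carriage.
- probe_tip (a point): Point of the fixed probe needle that hangs from the probe arm, at z = 44 mm, about 4 mm above the top of a holder in the nest.
- holder_mid (a point): White test-cell holder, body 60 x 100 mm and 13 mm high (small brass sockets stick out 4 mm from its -x long face); point: centre of the body. Lies flat; its long side is its y axis. It lies the right way round in the nest when its x and y axes point as the jig's.
- holder_cell (a point): Centre of the small dark square cell in the holder's top face (the spot to bring under the probe tip), 10 mm from the body's centre towards its -y end, at the height of the top.
- bar_1_mid (a point): Cranked contact bar, flat Z of 10 mm brass rod, 60 g: two arms along its y, 30 mm apart between centres (the one at x = -15 mm runs 51 mm to -y, the one at +15 mm 51 mm to +y), joined by a cross piece along x. Half-turn symmetric. Black grip tab on its middle, 18 (x) x 12 (y) x 24 mm tall from the rod's underside; point: tab's middle, 7 mm above the rod axis. May be absent.
- notch_pair_1 (a point): Seat of the bar with arms 30 mm apart: where the middle of its rod axis lies (z = 47 mm) when its arms rest in two brass V-notches, on the carriage strip (-15, -29 mm from here) and the fixed strip (+15, +29 mm). Notches: along y, 22 mm long, 16 mm wide at the top (z = 48 mm), bottom at z = 40 mm. They line up once the cell is under the tip. Axes as the jig's; bar's y along y, either way.
- bar_2_mid (a point): Cranked contact bar, flat Z of 10 mm brass rod, 60 g: two arms along its y, 42 mm apart between centres (the one at x = -21 mm runs 51 mm to -y, the one at +21 mm 51 mm to +y), joined by a cross piece along x. Half-turn symmetric. Black grip tab on its middle, 18 (x) x 12 (y) x 24 mm tall from the rod's underside; point: tab's middle, 7 mm above the rod axis. May be absent.
- notch_pair_2 (a point): Seat of the bar with arms 42 mm apart: where the middle of its rod axis lies (z = 47 mm) when its arms rest in two brass V-notches, on the carriage strip (-21, -29 mm from here) and the fixed strip (+21, +29 mm). Notches: along y, 22 mm long, 16 mm wide at the top (z = 48 mm), bottom at z = 40 mm. They line up once the cell is under the tip. Axes as the jig's; bar's y along y, either way.
- bar_3_mid (a point): Cranked contact bar, flat Z of 10 mm brass rod, 60 g: two arms along its y, 54 mm apart between centres (the one at x = -27 mm runs 51 mm to -y, the one at +27 mm 51 mm to +y), joined by a cross piece along x. Half-turn symmetric. Black grip tab on its middle, 18 (x) x 12 (y) x 24 mm tall from the rod's underside; point: tab's middle, 7 mm above the rod axis. May be absent.
- notch_pair_3 (a point): Seat of the bar with arms 54 mm apart: where the middle of its rod axis lies (z = 47 mm) when its arms rest in two brass V-notches, on the carriage strip (-27, -29 mm from here) and the fixed strip (+27, +29 mm). Notches: along y, 22 mm long, 16 mm wide at the top (z = 48 mm), bottom at z = 40 mm. They line up once the cell is under the tip. Axes as the jig's; bar's y along y, either way.
- block_1_mid (a point): Narrow steel setting block, 18 mm (its x axis) by 22 mm (y), 22 mm high, one dimple on top; the point is its centre. May be absent.
- pocket_1 (a point): Floor centre of the narrow setting block's own pocket in the wooden stand (pocket 22 x 26 mm, 12 mm deep, floor at z = 12 mm, stand top at z = 24 mm, one dot beside it). Its x axis is the 22 mm side; pockets are 46 mm apart along the stand's y.
- block_2_mid (a point): Middle steel setting block, 26 mm (its x axis) by 22 mm (y), 22 mm high, two dimples on top; the point is its centre. May be absent.
- pocket_2 (a point): Floor centre of the middle setting block's own pocket in the wooden stand (pocket 30 x 26 mm, 12 mm deep, floor at z = 12 mm, stand top at z = 24 mm, two dots beside it). Its x axis is the 30 mm side; pockets are 46 mm apart along the stand's y.
- block_3_mid (a point): Wide steel setting block, 34 mm (its x axis) by 22 mm (y), 22 mm high, three dimples on top; the point is its centre. May be absent.
- pocket_3 (a point): Floor centre of the wide setting block's own pocket in the wooden stand (pocket 38 x 26 mm, 12 mm deep, floor at z = 12 mm, stand top at z = 24 mm, three dots beside it). Its x axis is the 38 mm side; pockets are 46 mm apart along the stand's y.
- sensor: Bystander: black round power sensor, 48 mm across, 26 mm high; origin at its underside. Leave alone.
- dropper: Bystander: amber dropper bottle, 32 mm across, 105 mm tall; origin at its underside. Leave alone.
- pincers: Bystander: steel tweezers lying on the bench, 121 mm long; origin at the underside of the middle. Leave alone.
- stand: Wooden stand of the setting blocks, 64 x 148 mm, 24 mm high, fixed; origin under its middle, y along the row of pockets.

How it is judged:
By the outcome, as a careful person would: the job done as asked, in the order asked, and still so for the second after the job is handed in, with the robot touching nothing.
Of block_1, block_2, block_3 only 2 to 3 are there at a start; the rules pass over those that are not, and their reading is None.
Of bar_1, bar_2, bar_3 only 2 to 3 are there at a start; the rules pass over those that are not, and their reading is None.
At some moment in a run one of block_1, block_2, block_3, holder may be knocked a few centimetres aside while the robot is not near it.
Once in a run the grip may slacken for a moment while it holds something.
It also fails if it takes over 210 s, if anything falls off the work surface, if the arm or the gripper's body presses on something with over 40 N, if the wrist force passes 120 N, or if a joint passes its speed limit or range.

ROBOT

A 6-joint arm with a two-finger parallel gripper is mounted at the origin on a cart in front of the work surface, level with it; the furniture and walls round the work are solid. World frame = base frame: x ahead of the robot, y to its left, z up, the work surface at z = 0. Lengths are in m, angles in rad, forces in N, time in s.
With the tool pointing down it reaches from about 0.35 to 1 m from the base axis. Payload 7.1 kg.
Tool frame: the origin (TCP) lies between the finger pads; the fingertips stand env.nose_length ahead of it and the grasp point (between the pads) lies 5 mm behind it (env.nose_length is the distance from the TCP to the fingertips, in m); z points along the fingers, y is the line along which they close (so a half turn about z gives the same grasp; the last joint's range is limited). The gripper opens to 85 mm and grips with 20 to 120 N. Pads are 22 mm wide; open, the fingers measure 114 mm over their backs; the gripper's body (76 mm by 85 mm) begins 54 mm behind the grasp point. The pads swing forward as they close: fully open they stand 13 mm farther back than shut.
Start: joints at [1.117, 0.423, 1.63, -0, 1.089, -0.019], TCP at [0.263, 0.567, 0.245] pointing down, gripper open.
Joint ranges: [-3, 3], [-0.9, 2.11], [0.09, 2.58], [-1.31, 4.45], [0.11, 2.69], [-2.54, 2.54]. Speed limits (rad/s): [2.39, 2.39, 3.01, 3.14, 3.14, 3.14].

INTERFACE

Orientations are given as a rotation vector (axis times angle).
In Python, from rig import telemetry, eyes, env gives the robot as it stands. The module is installed in compiled form; this text tells all that it offers.
- The arm moves only by the tool jog_arm, never from a script. Its argument "steps" is a list of rows, each a list of 7 numbers: the shift along the tool's x, y, z in cm, then the turn, a rotation vector about the tool's x, y, z in degrees, then the finger opening in cm, from 0 to 8.54. In form: [[x, y, z, rx, ry, rz, fingers], ...]. A call has exactly 10 rows; each row shifts and turns the commanded pose from where the row before left it, along the tool's axes as they then stand; what a row does not reach is not made up. A row lasts 1/12 s, in which the tool goes at most 41.7 mm and 7.16 degrees, less where a joint would pass 70% of its speed; a pose out of reach is approached as far as the arm can. A call with a gripper value outside its range is refused whole. The fingers move at their own pace and stop on an object; "grip_force" is the grip in N (left out, the last holds). Time passes only in rows, so rows that do not move let the fingers close, or fill a call up. It gives the time, the measured TCP pose, the force, the opening and the grip force at its end, in the units of the state.
- telemetry.state(): the state, without advancing time (a new reading comes with each control period).
- eyes.snapshot(name): name is "scene" or "top" or "wrist"; returns the picture (400x640x3 uint8, blue, green, red); there is no depth.
- eyes.camera_model(name): a dict with "vertical_fov" (degrees; the focal length in pixels is half the picture's height over the tangent of half this angle, whatever the lens; pixels are square), "cx", "cy" (the principal point, pixels), "camera_from_world" (4x4, takes a point from world to camera coordinates). Camera axes: x right, y down, z forward; pixel columns grow to the right and rows downward; lengths in m; the calibration is good to about 2 mm. A picture is of the moment at which its call begins: read the wrist's pose just before it. camera_model takes no time and is no camera call; for the wrist camera it gives the pose at the moment of the call.
- env.job_done(): hands the job in; it is judged then, once.
The state is a dict: "time": time; "joint_pos": joint angles; "qvel": joint speeds; "tau": joint torques, N m; "tool_pos": TCP position; "tcp_rot": TCP orientation; "wrist_force": force on the tool from outside, world axes, zero at the start; "ft_torque": the same for the moment, N m; "opening": opening from 0.0 (shut) to 1.0 (fully open); "grasp_force": force on a finger pad.
Only numpy, scipy, OpenCV 4.12 (cv2) and the standard library are available. Lean on these libraries where they do the work, as an engineer would, in place of code of your own. Each camera call takes 0.05 s, during which the arm holds its last target. There are 200 camera calls.

## Working session

There is one attempt and no reset: what is moved stays moved. The work goes in short steps, Python scripts to look and compute and a tool call to move; the robot and the scene stay as the last step left them, time stands still between calls to the robot, and variables do not carry over. Pictures are saved under pics/ and viewed, at most 14 in all, crops included, and the job is handed in when it is done.

Besides the shell and the picture viewer there is one more tool, called by a JSON object that holds its "fn" and its "kwargs", one argument or row to a line. jog_arm: Moves the arm, as the interface text tells. Its arguments: {"type":"object","properties":{"steps":{"type":"array"},"grip_force":{"type":"number"}},"required":["steps"]}

```bash
mkdir -p pics; python3 - <<'E'
from rig import telemetry, eyes, env
import cv2,numpy as np
s=telemetry.state();print({k:np.round(v,3) for k,v in s.items()},env.nose_length)
for n in ("scene","top"):
    m=eyes.camera_model(n);print(n,m["vertical_fov"],m["cx"],m["cy"],np.round(m["camera_from_world"],4).tolist())
    cv2.imwrite(f"pics/{n}0.png",eyes.snapshot(n))
E
```

```text
{'time': np.float64(0.0), 'joint_pos': array([ 1.117,  0.424,  1.631, -0.   ,  1.089, -0.019]), 'qvel': array([-0.   ,  0.001,  0.001,  0.   ,  0.001,  0.002]), 'tau': array([-3.0000e-03, -5.5737e+01, -2.8175e+01, -0.0000e+00,  7.0000e-03,
        0.0000e+00]), 'tool_pos': array([0.263, 0.566, 0.245]), 'tcp_rot': array([-6.780e-01, -3.067e+00,  2.000e-03]), 'wrist_force': array([-0.038,  0.004, -0.258]), 'ft_torque': array([-0.02 , -0.021,  0.023]), 'grasp_force': np.float64(0.0), 'opening': np.float64(0.998)} 0.014
scene 51.162298256700446 325.00899035378694 200.6203860360149 [[0.5939, -0.8045, 0.0123, -0.2671], [-0.5454, -0.4137, -0.729, 0.3323], [0.5915, 0.4262, -0.6844, 1.1123], [0.0, 0.0, 0.0, 1.0]]
top 44.26181159530141 324.05285070632954 197.71588891870607 [[0.0175, -0.9998, 0.0047, 0.0283], [-0.9888, -0.018, -0.1481, 0.5168], [0.1481, -0.0021, -0.989, 1.7157], [0.0, 0.0, 0.0, 1.0]]
```

View pics/top0.png

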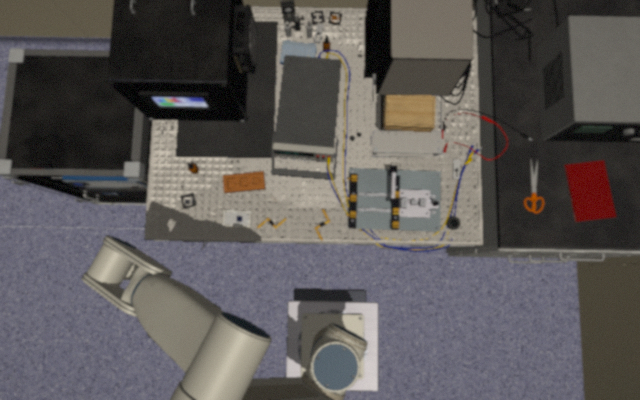

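View pics/scene0.png

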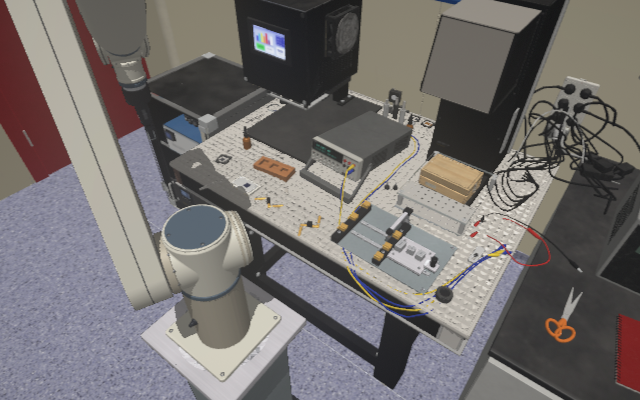

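```bash
cat > h.py <<'E'
from rig import telemetry, eyes, env
import cv2,numpy as np
from scipy.spatial.transform import Rotation as R
def snap(n):
    m=eyes.camera_model(n); return eyes.snapshot(n),m
def ray(m,uv,z):
    f=200/np.tan(np.radians(m["vertical_fov"]/2));T=np.array(m["camera_from_world"])
    uv=np.atleast_2d(np.array(uv,float));d=np.c_[(uv[:,0]-m["cx"])/f,(uv[:,1]-m["cy"])/f,np.ones(len(uv))]@T[:3,:3]
    c=-T[:3,:3].T@T[:3,3]; return c+d*((z-c[2])/d[:,2])[:,None]
def pose():
    s=telemetry.state(); return np.array(s["tool_pos"]),R.from_rotvec(s["tcp_rot"])
def move(target,yaw_y=None):
    """shift in tool axes (cm) from present pose to world target; yaw_y: wanted world heading (deg) of the tool y axis"""
    p,r=pose(); d=r.inv().apply(np.array(target)-p)*100
    print("tool cm",d.round(2),"tool y heading",np.degrees(np.arctan2(*r.apply([0,1,0])[[1,0]])).round(2),"pos",p.round(4),"z",r.apply([0,0,1]).round(3))
E
python3 - <<'E'
from h import *
im=cv2.imread("pics/top0.png");c=im[130:255,140:490]
cv2.imwrite("pics/top_c.png",cv2.resize(c,None,fx=2.28,fy=2.28,interpolation=cv2.INTER_CUBIC))
m=eyes.camera_model("top")
for n,uv in dict(jig=(395,200),stand=(245,182),bar1=(272,223),bar2=(321,223),knob=(433,203),strip=(352,200)).items(): print(n,ray(m,uv,0.02).round(3))
w=eyes.camera_model("wrist");T=w["camera_from_world"];p,r=pose();c=-T[:3,:3].T@T[:3,3]
print("cam in tool",r.inv().apply(c-p).round(4),(T[:3,:3]@r.as_matrix()).round(3).tolist(),w["vertical_fov"],w["cx"],w["cy"])
move([0.55,-0.15,0.35])
E
```

```text
jig [[ 0.515 -0.218  0.02 ]]
stand [[0.571 0.325 0.02 ]]
bar1 [[0.424 0.222 0.02 ]]
bar2 [[0.427 0.047 0.02 ]]
knob [[ 0.507 -0.355  0.02 ]]
strip [[ 0.513 -0.063  0.02 ]]
cam in tool [ 0.0807  0.0003 -0.1288] [[-0.0, 1.0, 0.0], [-0.95, -0.0, -0.312], [-0.312, -0.001, 0.95]] 62.019196554500944 321.5467440139787 198.258891209499
tool cm [-56.2  -52.9  -10.47] tool y heading 65.08 pos [0.2631 0.5664 0.2446] z [-0.001 -0.001 -1.   ]
```

View pics/top_c.png

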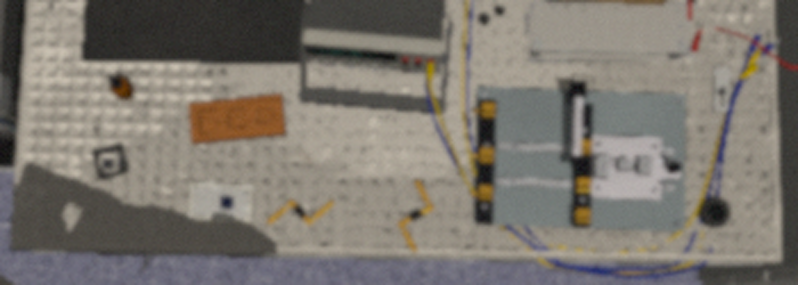

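{"fn": "jog_arm", "kwargs": {
  "steps": [
    [-2.9,-2.5,-1.05,0,0,0,8.5],
    [-2.9,-2.5,-1.05,0,0,0,8.5],
    [-2.9,-2.5,-1.05,0,0,0,8.5],
    [-2.9,-2.5,-1.05,0,0,0,8.5],
    [-2.9,-2.5,-1.05,0,0,0,8.5],
    [-2.9,-2.5,-1.05,0,0,0,8.5],
    [-2.9,-2.5,-1.05,0,0,0,8.5],
    [-2.9,-2.5,-1.05,0,0,0,8.5],
    [-2.9,-2.5,-1.05,0,0,0,8.5],
    [-2.9,-2.5,-1.05,0,0,0,8.5]
  ]
}}

```text
time: 0.93
tool_pos: [0.421, 0.2161, 0.3507]
tcp_rot: [-0.677, -3.068, 0.0]
wrist_force: [0.6, -0.2, 0.3]
opening: 0.997
grasp_force: 0.0
```

{"fn": "jog_arm", "kwargs": {
  "steps": [
    [0,0,0,0,0,-6.25,8.5],
    [0,0,0,0,0,-6.25,8.5],
    [0,0,0,0,0,-6.25,8.5],
    [0,0,0,0,0,-6.25,8.5],
    [0,0,0,0,0,0,8.5],
    [0,0,0,0,0,0,8.5],
    [0,0,0,0,0,0,8.5],
    [0,0,0,0,0,0,8.5],
    [0,0,0,0,0,0,8.5],
    [0,0,0,0,0,0,8.5]
  ]
}}

```text
time: 1.77
tool_pos: [0.4209, 0.218, 0.3503]
tcp_rot: [0.001, -3.141, 0.0]
wrist_force: [-0.3, -1.1, -0.0]
opening: 0.998
grasp_force: 0.0
```

```bash
python3 - <<'E'
from h import *
import pickle
im,m=snap("wrist");cv2.imwrite("pics/wA.png",im);pickle.dump(m,open("mA.pkl","wb"))
move([0.42,-0.2,0.35])
E
```

```text
tool cm [ 1.30e-01 -4.18e+01  3.00e-02] tool y heading 90.06 pos [0.4209 0.218  0.3503] z [-0. -0. -1.]
```

View pics/wA.png

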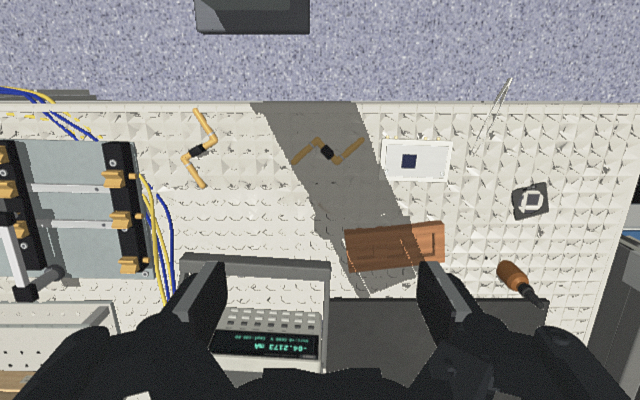

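{"fn": "jog_arm", "kwargs": {
  "steps": [
    [0,-4.1,0,0,0,0,8.5],
    [0,-4.1,0,0,0,0,8.5],
    [0,-4.1,0,0,0,0,8.5],
    [0,-4.1,0,0,0,0,8.5],
    [0,-4.1,0,0,0,0,8.5],
    [0,-4.1,0,0,0,0,8.5],
    [0,-4.1,0,0,0,0,8.5],
    [0,-4.1,0,0,0,0,8.5],
    [0,-4.1,0,0,0,0,8.5],
    [0,-4.1,0,0,0,0,8.5]
  ]
}}

```text
time: 2.65
tool_pos: [0.4211, -0.1941, 0.3506]
tcp_rot: [-0.001, 3.141, -0.0]
wrist_force: [0.9, 0.0, 0.2]
opening: 0.996
grasp_force: 0.0
```

{"fn": "jog_arm", "kwargs": {
  "steps": [
    [0,0,0,0,0,0,8.5],
    [0,0,0,0,0,0,8.5],
    [0,0,0,0,0,0,8.5],
    [0,0,0,0,0,0,8.5],
    [0,0,0,0,0,0,8.5],
    [0,0,0,0,0,0,8.5],
    [0,0,0,0,0,0,8.5],
    [0,0,0,0,0,0,8.5],
    [0,0,0,0,0,0,8.5],
    [0,0,0,0,0,0,8.5]
  ]
}}

```text
time: 3.48
tool_pos: [0.4217, -0.1918, 0.3503]
tcp_rot: [-0.003, 3.142, -0.0]
wrist_force: [0.9, -0.3, -0.5]
opening: 0.995
grasp_force: 0.0
```

```bash
python3 - <<'E'
from h import *
import pickle
im,m=snap("wrist");cv2.imwrite("pics/wB.png",im);pickle.dump(m,open("mB.pkl","wb"))
move([0.42,-0.2,0.35])
E
```

```text
tool cm [ 0.16 -0.81  0.03] tool y heading 90.1 pos [ 0.4216 -0.1919  0.3503] z [-0.  0. -1.]
```

View pics/wB.png

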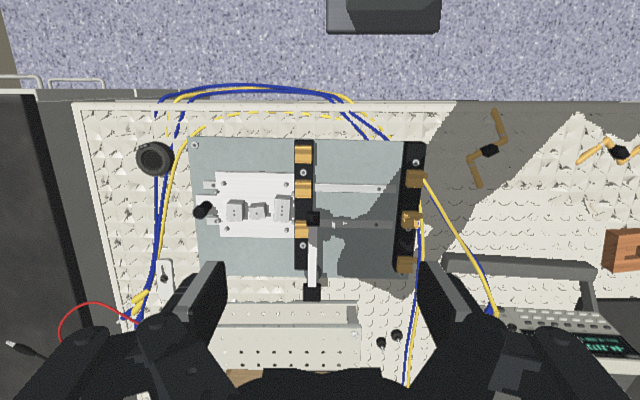

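```bash
python3 - <<'E'
from h import *
im=cv2.imread("pics/wB.png")
cv2.imwrite("pics/wBc.png",cv2.resize(im[130:310,180:440],None,fx=3,fy=3,interpolation=cv2.INTER_CUBIC))
E
```

```text
(no output)
```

View pics/wBc.png

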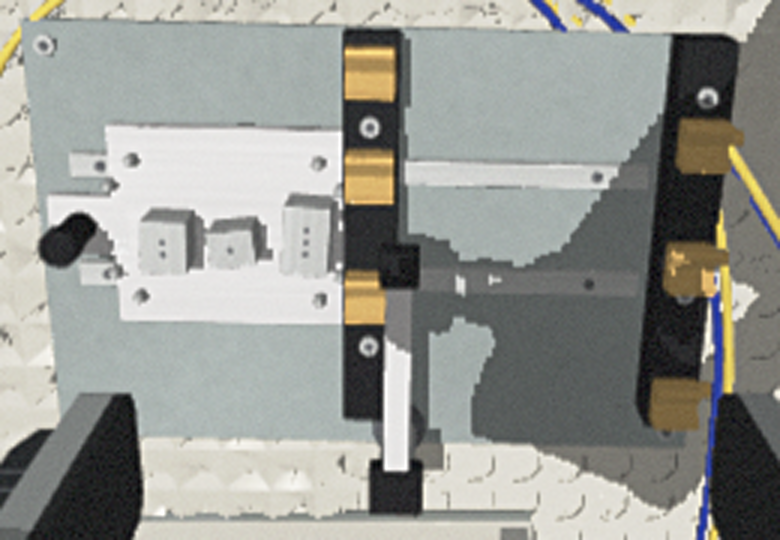

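```bash
python3 - <<'E'
from h import *
import pickle
m=pickle.load(open("mB.pkl","rb"))
C=lambda u,v:(u/3+180,v/3+130)
for n,uv,z in [("b2",(162,248),.046),("b1",(231,250),.046),("b3",(305,243),.046),("TL",(25,20),.01),("topR",(665,35),.01),("left",(60,395),.01),("cn_a",(370,75),.044),("cn_b",(370,178),.044),("cn_c",(365,300),.044),
 ("fn_a",(705,147),.044),("fn_b",(690,269),.044),("fn_c",(676,404),.044),("s1",(131,160),.024),("s2",(319,163),.024),("s3",(140,296),.024),("s4",(320,299),.024),("knobtop",(58,247),.058)]:
    print(n,ray(m,[C(*uv)],z)[0].round(4))
m=pickle.load(open("mA.pkl","rb"))
im=cv2.imread("pics/wA.png");hsv=cv2.cvtColor(im,cv2.COLOR_BGR2HSV)
def obj(mask,z,box):
    M=np.zeros_like(mask);x0,y0,x1,y1=box;M[y0:y1,x0:x1]=mask[y0:y1,x0:x1]
    cs,_=cv2.findContours(M,cv2.RETR_EXTERNAL,cv2.CHAIN_APPROX_SIMPLE);c=max(cs,key=cv2.contourArea)
    P=ray(m,c[:,0],z)[:,:2].astype(np.float32)*1000;return cv2.minAreaRect(P)
wood=cv2.inRange(hsv,(5,90,60),(16,255,255));print("stand",obj(wood,.024,(330,210,460,280)))
hol=cv2.inRange(hsv,(0,0,215),(180,40,255));
for box in [(378,132,458,186)]: print("holder",obj(hol,.013,box))
cell=cv2.inRange(hsv,(105,60,0),(130,255,130));print("cell",obj(cell,.013,(395,150,425,172)))
blk=cv2.inRange(hsv,(0,0,0),(180,255,60));print("tabs",obj(blk,.024,(185,140,210,160)),obj(blk,.024,(315,140,340,165)))
cv2.imwrite("pics/wAc.png",np.hstack([cv2.resize(im[95:285,170:460],None,fx=2.7,fy=2.7,interpolation=cv2.INTER_CUBIC)]))
E
```

```text
b2 [ 0.5047 -0.3132  0.046 ]
b1 [ 0.5056 -0.2813  0.046 ]
b3 [ 0.5021 -0.2468  0.046 ]
TL [ 0.4048 -0.3781  0.01  ]
topR [ 0.4113 -0.079   0.01  ]
left [ 0.6012 -0.3838  0.01  ]
cn_a [ 0.424  -0.2156  0.044 ]
cn_b [ 0.4713 -0.2164  0.044 ]
cn_c [ 0.5316 -0.2197  0.044 ]
fn_a [ 0.4565 -0.0653  0.044 ]
fn_b [ 0.5155 -0.0671  0.044 ]
fn_c [ 0.5868 -0.0679  0.044 ]
s1 [ 0.4685 -0.3305  0.024 ]
s2 [ 0.4699 -0.2416  0.024 ]
s3 [ 0.5383 -0.3323  0.024 ]
s4 [ 0.5398 -0.2433  0.024 ]
knobtop [ 0.4997 -0.3566  0.058 ]
stand ((566.0917358398438, 328.91473388671875), (72.88611602783203, 147.8278045654297), 6.562589168548584)
holder ((434.917236328125, 358.48046875), (76.1933364868164, 112.9648666381836), 0.024396318942308426)
cell ((437.61553955078125, 341.87078857421875), (17.32341766357422, 17.779151916503906), 0.022055866196751595)
tabs ((420.5328674316406, 46.74296951293945), (10.030508041381836, 20.86475944519043), 25.491655349731445) ((422.456298828125, 226.10861206054688), (17.65087127685547, 12.70273494720459), 45.110660552978516)
```

View pics/wAc.png

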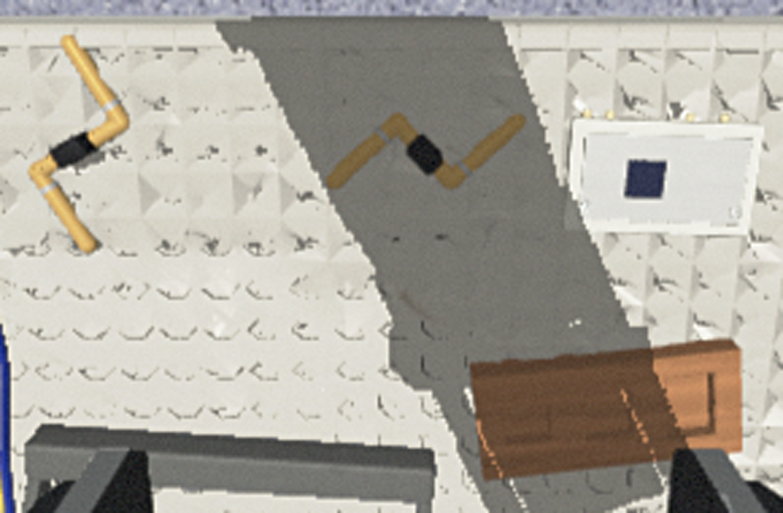

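{"fn": "jog_arm", "kwargs": {
  "steps": [
    [-1.38,-1.47,3.17,0,0,0,8.5],
    [-1.38,-1.47,3.17,0,0,0,8.5],
    [-1.38,-1.47,3.17,0,0,0,8.5],
    [-1.38,-1.47,3.17,0,0,0,8.5],
    [-1.38,-1.47,3.17,0,0,0,8.5],
    [-1.38,-1.47,3.17,0,0,0,8.5],
    [0,0,0,0,0,7,8.5],
    [0,0,0,0,0,7,8.5],
    [0,0,0,0,0,7,8.5],
    [0,0,0,0,0,7,8.5]
  ]
}}

```text
time: 4.37
tool_pos: [0.5044, -0.2803, 0.1593]
tcp_rot: [-0.767, -3.045, -0.0]
wrist_force: [0.1, 0.3, 0.4]
opening: 0.999
grasp_force: 0.0
```

{"fn": "jog_arm", "kwargs": {
  "steps": [
    [0,0,0,0,0,7,8.5],
    [0,0,0,0,0,7,8.5],
    [0,0,0,0,0,7,8.5],
    [0,0,0,0,0,7,8.5],
    [0,0,0,0,0,7,8.5],
    [0,0,0,0,0,7,8.5],
    [0,0,0,0,0,7,8.5],
    [0,0,0,0,0,7,8.5],
    [0,0,0,0,0,7,8.5],
    [0,0,0,0,0,0,8.5]
  ]
}}

```text
time: 5.2
tool_pos: [0.5046, -0.2802, 0.16]
tcp_rot: [-2.244, -2.199, 0.0]
wrist_force: [0.2, 0.1, -0.3]
opening: 0.993
grasp_force: 0.0
```

```bash
python3 - <<'E'
from h import *
import pickle
im,m=snap("wrist");cv2.imwrite("pics/wC.png",im);pickle.dump(m,open("mC.pkl","wb"))
move([0.505,-0.3132,0.1])
E
```

```text
tool cm [-3.3   0.09  6.  ] tool y heading -0.79 pos [ 0.5045 -0.2802  0.16  ] z [-0.  0. -1.]
```

View pics/wC.png

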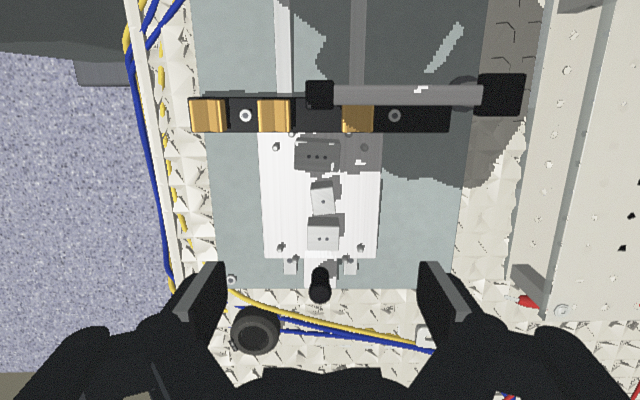

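```bash
python3 - <<'E'
from h import *
import pickle
m=pickle.load(open("mC.pkl","rb"));im=cv2.imread("pics/wC.png")
P=ray(m,[(323,239),(323,202),(317,156),(319,290)],.046).round(4);print(P)
cv2.imwrite("pics/wCc.png",cv2.resize(im[120:310,225:415],None,fx=3.1,fy=3.1,interpolation=cv2.INTER_CUBIC))
move([P[0][0],P[0][1],.051])
E
```

```text
[[ 0.5045 -0.3139  0.046 ]
 [ 0.5052 -0.2826  0.046 ]
 [ 0.5014 -0.2467  0.046 ]
 [ 0.5002 -0.3611  0.046 ]]
tool cm [-3.37  0.04 10.9 ] tool y heading -0.79 pos [ 0.5045 -0.2802  0.16  ] z [-0.  0. -1.]
```

View pics/wCc.png

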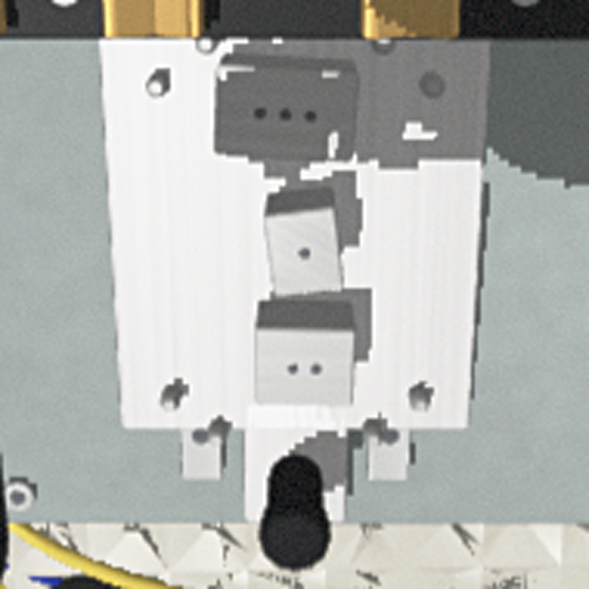

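{"fn": "jog_arm", "kwargs": {
  "steps": [
    [-1.7,0,1.5,0,0,-1,5],
    [-1.67,0.04,1.5,0,0,0,5],
    [0,0,2.5,0,0,0,5],
    [0,0,2.5,0,0,0,5],
    [0,0,2,0,0,0,5],
    [0,0,0.9,0,0,0,5],
    [0,0,0,0,0,0,5],
    [0,0,0,0,0,0,1.5],
    [0,0,0,0,0,0,1.5],
    [0,0,0,0,0,0,1.5]
  ],
  "grip_force": 50
}}

```text
time: 6.08
tool_pos: [0.5056, -0.3143, 0.0527]
tcp_rot: [2.217, 2.222, 0.001]
wrist_force: [0.2, 0.1, -0.4]
opening: 0.288
grasp_force: 49.0
```

{"fn": "jog_arm", "kwargs": {
  "steps": [
    [0,0,0,0,0,0,1.5],
    [0,0,0,0,0,0,1.5],
    [0,0,0,0,0,0,1.5],
    [0,0,0,0,0,0,1.5],
    [0,0,0,0,0,0,1.5],
    [0,0,-2,0,0,0,1.5],
    [0,0,-3,0,0,0,1.5],
    [0,0,-3,0,0,0,1.5],
    [0,0,-2,0,0,0,1.5],
    [0,0,0,0,0,0,1.5]
  ]
}}

```text
time: 6.92
tool_pos: [0.507, -0.3153, 0.156]
tcp_rot: [2.214, 2.218, 0.003]
wrist_force: [0.9, -0.4, 0.0]
opening: 0.283
grasp_force: 49.4
```

{"fn": "jog_arm", "kwargs": {
  "steps": [
    [2.7,0,-3.1,0,0,0,1.5],
    [2.7,0,-3.1,0,0,0,1.5],
    [2.7,0,-3.1,0,0,0,1.5],
    [4.1,0.2,0,0,0,0,1.5],
    [4.1,0.2,0,0,0,0,1.5],
    [4.1,0.2,0,0,0,0,1.5],
    [4.1,0.2,0,0,0,0,1.5],
    [4.1,0.2,0,0,0,0,1.5],
    [4.1,0.2,0,0,0,0,1.5],
    [4.1,0.2,0,0,0,0,1.5]
  ]
}}

```text
time: 7.75
tool_pos: [0.5173, 0.0561, 0.2437]
tcp_rot: [-2.219, -2.223, 0.001]
wrist_force: [1.1, 0.0, -0.9]
opening: 0.287
grasp_force: 49.5
```

{"fn": "jog_arm", "kwargs": {
  "steps": [
    [4.1,0.2,0,0,0,0,1.5],
    [4.1,0.2,0,0,0,0,1.5],
    [4.1,0.2,0,0,0,0,1.5],
    [4.1,0.2,0,0,0,0,1.5],
    [4.1,0.2,0,0,0,0,1.5],
    [0,0,0,0,0,-4.15,1.5],
    [0,0,0,0,0,-4.15,1.5],
    [0,0,0,0,0,0,1.5],
    [0,0,0,0,0,0,1.5],
    [0,0,0,0,0,0,1.5]
  ]
}}

```text
time: 8.58
tool_pos: [0.5276, 0.2588, 0.2438]
tcp_rot: [-2.056, -2.375, 0.001]
wrist_force: [-0.1, 0.3, -0.9]
opening: 0.287
grasp_force: 49.5
```

```bash
python3 - <<'E'
from h import *
import pickle
im,m=snap("wrist");cv2.imwrite("pics/wD.png",im);pickle.dump(m,open("mD.pkl","wb"))
print(telemetry.state()["opening"],telemetry.state()["grasp_force"])
move([0.566,.329,.12])
E
```

```text
0.28395750577439266 49.47825908660889
tool cm [ 6.42  4.81 12.38] tool y heading 8.25 pos [0.5277 0.2586 0.2439] z [-0. -0. -1.]
```

View pics/wD.png

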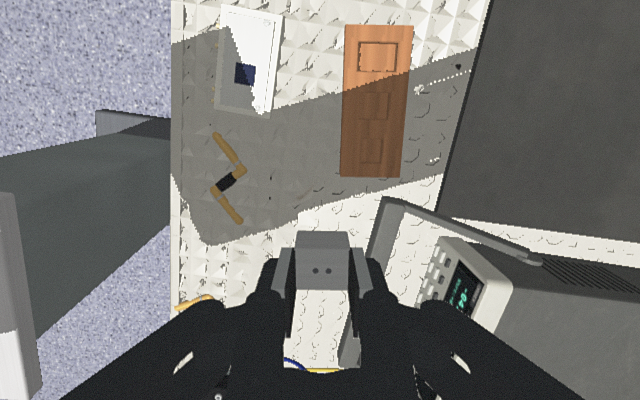

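```bash
python3 - <<'E'
from h import *
import pickle
m=pickle.load(open("mD.pkl","rb"));im=cv2.imread("pics/wD.png")
hsv=cv2.cvtColor(im,cv2.COLOR_BGR2HSV);w=cv2.inRange(hsv,(4,90,40),(18,255,255));w[:, :330]=0;w[:,420:]=0;w[190:]=0
cs,_=cv2.findContours(w,cv2.RETR_EXTERNAL,cv2.CHAIN_APPROX_NONE);c=max(cs,key=cv2.contourArea)
r=cv2.minAreaRect((ray(m,c[:,0],.024)[:,:2]*1000).astype(np.float32));print(r,cv2.boxPoints(r).round(1).tolist())
p=ray(m,[(377.5,57),(374.5,106),(371.5,150)],.024);print(p.round(4),np.linalg.norm(p[0]-p[1]),np.linalg.norm(p[2]-p[1]))
cv2.imwrite("pics/wDc.png",cv2.resize(im[10:190,320:430],None,fx=3.2,fy=3.2,interpolation=cv2.INTER_CUBIC))
E
```

```text
((569.9205322265625, 329.8291015625), (64.65914154052734, 147.61865234375), 7.011166095733643) [[528.7999877929688, 399.1000061035156], [546.7999877929688, 252.60000610351562], [611.0, 260.5], [593.0, 407.0]]
[[0.5649 0.3751 0.024 ]
 [0.5708 0.3297 0.024 ]
 [0.5762 0.2854 0.024 ]] 0.0457393192377276 0.044684384612493765
```

View pics/wDc.png

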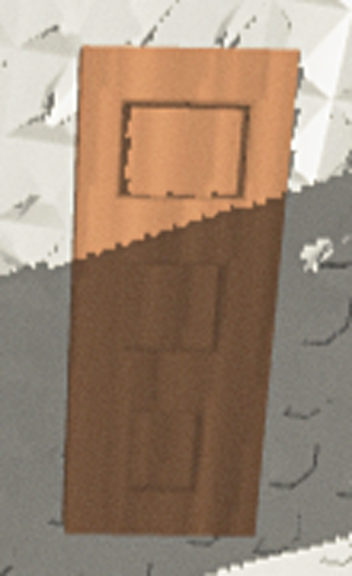

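```bash
python3 - <<'E'
from h import *
import pickle
m=pickle.load(open("mD.pkl","rb"));p,r=pose()
q=ray(m,[(321.5,270.5)],p[2]-.006)[0];o=r.inv().apply(q-p);print("block in tool mm",o*1000)
t=np.array([.5699,.3298,.07]);move(t-r.apply([o[0],o[1],0]))
im=cv2.imread("pics/wD.png")[225:300,285:360];g=cv2.cvtColor(im,cv2.COLOR_BGR2GRAY)
ys,xs=np.where(g[35:60,15:60]<45);print(xs.mean()+300,ys.mean()+260,len(xs),np.c_[xs+300,ys+260].tolist()[:20])
E
```

```text
block in tool mm [ 1.5249981  -0.50292862  6.00001295]
tool cm [ 6.29  5.26 17.38] tool y heading 8.25 pos [0.5277 0.2586 0.2439] z [-0. -0. -1.]
nan nan 0 []<stdin>:7: RuntimeWarning: Mean of empty slice.
  ret = ret.dtype.type(ret / rcount)
```

{"fn": "jog_arm", "kwargs": {
  "steps": [
    [1.26,1.05,3.48,0,0,0,1.5],
    [1.26,1.05,3.48,0,0,0,1.5],
    [1.26,1.05,3.48,0,0,0,1.5],
    [1.26,1.05,3.48,0,0,0,1.5],
    [1.25,1.06,3.46,0,0,0,1.5],
    [0,0,0,0,0,1.25,1.5],
    [0,0,0,0,0,0,1.5],
    [0,0,0,0,0,0,1.5],
    [0,0,0,0,0,0,1.5],
    [0,0,0,0,0,0,1.5]
  ]
}}

```text
time: 9.47
tool_pos: [0.5719, 0.3291, 0.0733]
tcp_rot: [2.079, 2.354, 0.006]
wrist_force: [-0.5, 0.1, -0.2]
opening: 0.286
grasp_force: 49.5
```

```bash
python3 - <<'E'
from h import *
im,m=snap("wrist");cv2.imwrite("pics/wE.png",im)
p,r=pose();o=[.0015,-.0005,0]
move(np.array([.5699,.3298,.041])-r.apply(o)*[1,1,0])
print(telemetry.state()["opening"])
E
```

```text
tool cm [-0.07 -0.13  3.2 ] tool y heading 7.1 pos [0.5717 0.3291 0.073 ] z [ 0.003  0.002 -1.   ]
0.2831486611689245
```

{"fn": "jog_arm", "kwargs": {
  "steps": [
    [-0.07,-0.13,0,0,0,0,1.5],
    [0,0,0.8,0,0,0,1.5],
    [0,0,0.8,0,0,0,1.5],
    [0,0,0.8,0,0,0,1.5],
    [0,0,0.7,0,0,0,1.5],
    [0,0,0,0,0,0,1.5],
    [0,0,0,0,0,0,1.5],
    [0,0,0,0,0,0,1.5],
    [0,0,0,0,0,0,1.5],
    [0,0,0,0,0,0,1.5]
  ]
}}

```text
time: 10.35
tool_pos: [0.5693, 0.3281, 0.0398]
tcp_rot: [-2.079, -2.355, 0.001]
wrist_force: [-2.6, -2.8, 12.0]
opening: 0.282
grasp_force: 53.1
```

```bash
python3 - <<'E'
from h import *
p,r=pose();o=[.0015,-.0005,0]
move(np.array([.5699,.3298,.041])-r.apply(o)*[1,1,0])
print(telemetry.state()["wrist_force"].round(1))
E
```

```text
tool cm [ 0.01  0.13 -0.12] tool y heading 7.14 pos [0.5693 0.3281 0.0398] z [-0.001 -0.    -1.   ]
[-2.6 -2.8 12. ]
```

{"fn": "jog_arm", "kwargs": {
  "steps": [
    [0,0,0,0,0,0,4],
    [0,0,0,0,0,0,4],
    [0,0,0,0,0,0,4],
    [0,0,0,0,0,0,4],
    [0,0,-1,0,0,0,5],
    [0,0,-4,0,0,0,5],
    [0,0,-4,0,0,0,5],
    [0,0,-4,0,0,0,5],
    [0,0,-4,0,0,0,5],
    [0,0,-4,0,0,0,5]
  ]
}}

```text
time: 11.18
tool_pos: [0.5691, 0.3281, 0.2519]
tcp_rot: [2.079, 2.355, 0.0]
wrist_force: [-0.3, -0.2, -0.6]
opening: 0.589
grasp_force: 0.0
```

{"fn": "jog_arm", "kwargs": {
  "steps": [
    [-4,-0.93,0,0,0,0,5],
    [-4,-0.93,0,0,0,0,5],
    [-4,-0.93,0,0,0,0,5],
    [-4,-0.93,0,0,0,0,5],
    [-4,-0.93,0,0,0,0,5],
    [-4,-0.93,0,0,0,0,5],
    [-4,-0.93,0,0,0,0,5],
    [-4,-0.93,0,0,0,0,5],
    [-4,-0.93,0,0,0,0,5],
    [-4,-0.93,0,0,0,0,5]
  ]
}}

```text
time: 12.02
tool_pos: [0.5263, -0.0821, 0.2501]
tcp_rot: [2.078, 2.355, 0.001]
wrist_force: [1.0, -0.4, 0.5]
opening: 0.584
grasp_force: 0.0
```

{"fn": "jog_arm", "kwargs": {
  "steps": [
    [-4,-0.93,0,0,0,0,5],
    [-4,-0.93,0,0,0,0,5],
    [-4,-0.93,0,0,0,0,5],
    [-4,-0.93,0,0,0,0,5],
    [-3.8,-0.93,0,0,0,0,5],
    [0,0,3.7,0,0,0,5],
    [0,0,3.7,0,0,0,5],
    [0,0,0,0,0,0,5],
    [0,0,0,0,0,0,5],
    [0,0,0,0,0,0,5]
  ]
}}

```text
time: 12.85
tool_pos: [0.5062, -0.2825, 0.177]
tcp_rot: [2.077, 2.355, 0.0]
wrist_force: [0.3, -0.2, -0.2]
opening: 0.584
grasp_force: 0.0
```

```bash
python3 - <<'E'
from h import *
import pickle
im,m=snap("wrist");cv2.imwrite("pics/wF.png",im);pickle.dump(m,open("mF.pkl","wb"))
move([.5052,-.2826,.0515])
# dimples: small dark blobs inside bright/greyish block tops near expected projections
f=200/np.tan(np.radians(m["vertical_fov"]/2));T=np.array(m["camera_from_world"])
for q in [(.5052,-.2826,.046),(.5014,-.2467,.046)]:
    c=T@[*q,1];print((f*c[:2]/c[2]+[m["cx"],m["cy"]]).round(1))
    u,v=(f*c[:2]/c[2]+[m["cx"],m["cy"]]).astype(int)
    g=cv2.cvtColor(im,cv2.COLOR_BGR2GRAY)[v-14:v+15,u-22:u+23];bh=cv2.morphologyEx(g,cv2.MORPH_BLACKHAT,np.ones((7,7),np.uint8))
    n,_,st,ce=cv2.connectedComponentsWithStats((bh>35).astype(np.uint8));print([(ce[i]+[u-22,v-14]).round(1).tolist()+[int(st[i,4])] for i in range(1,n)])
E
```

```text
tool cm [ 0.05 -0.18 12.61] tool y heading 7.19 pos [ 0.5067 -0.2827  0.1776] z [ 0.003 -0.002 -1.   ]
[320.7 192.4]
[[314.4, 178.8, 21], [340.0, 178.5, 6], [318.0, 184.0, 1], [330.0, 188.0, 1], [320.4, 191.9, 11], [333.2, 192.3, 25], [331.0, 201.0, 1]]
[321.5 148.4]
[[326.0, 134.8, 40], [335.0, 136.0, 1], [338.0, 137.0, 1], [342.5, 139.0, 2], [300.0, 144.0, 1], [313.8, 147.3, 12], [343.0, 146.5, 2], [299.0, 149.0, 1], [321.0, 149.0, 9], [328.6, 150.3, 7], [316.5, 153.5, 4], [317.0, 160.5, 2]]
```

{"fn": "jog_arm", "kwargs": {
  "steps": [
    [0.05,-0.18,3.5,0,0,0,4.5],
    [0,0,3.5,0,0,0,4.5],
    [0,0,3.2,0,0,0,4.5],
    [0,0,1.6,0,0,0,4.5],
    [0,0,0.8,0,0,0,4.5],
    [0,0,0,0,0,0,4.5],
    [0,0,0,0,0,0,4.5],
    [0,0,0,0,0,0,0.8],
    [0,0,0,0,0,0,0.8],
    [0,0,0,0,0,0,0.8]
  ]
}}

```text
time: 13.73
tool_pos: [0.5046, -0.2828, 0.0513]
tcp_rot: [2.077, 2.353, 0.001]
wrist_force: [0.1, 1.0, 5.3]
opening: 0.193
grasp_force: 49.4
```

{"fn": "jog_arm", "kwargs": {
  "steps": [
    [0,0,0,0,0,0,0.8],
    [0,0,0,0,0,0,0.8],
    [0,0,0,0,0,0,0.8],
    [0,0,0,0,0,0,0.8],
    [0,0,-2,0,0,0,0.8],
    [0,0,-4,0,0,0,0.8],
    [0,0,-4,0,0,0,0.8],
    [0,0,-4,0,0,0,0.8],
    [0,0,-4,0,0,0,0.8],
    [0,0,-2,0,0,0,0.8]
  ]
}}

```text
time: 14.57
tool_pos: [0.5051, -0.2832, 0.2555]
tcp_rot: [2.074, 2.35, 0.002]
wrist_force: [0.6, -0.8, -0.4]
opening: 0.188
grasp_force: 49.2
```

{"fn": "jog_arm", "kwargs": {
  "steps": [
    [3.96,1,0,0,0,0,0.8],
    [3.96,1,0,0,0,0,0.8],
    [3.96,1,0,0,0,0,0.8],
    [3.96,1,0,0,0,0,0.8],
    [3.96,1,0,0,0,0,0.8],
    [3.96,1,0,0,0,0,0.8],
    [3.96,1,0,0,0,0,0.8],
    [3.96,1,0,0,0,0,0.8],
    [3.96,1,0,0,0,0,0.8],
    [3.96,1,0,0,0,0,0.8]
  ]
}}

```text
time: 15.4
tool_pos: [0.5534, 0.1252, 0.2504]
tcp_rot: [2.078, 2.355, 0.002]
wrist_force: [1.8, 0.0, -1.3]
opening: 0.189
grasp_force: 53.9
```

{"fn": "jog_arm", "kwargs": {
  "steps": [
    [3.96,1,0,0,0,0,0.8],
    [3.96,1,0,0,0,0,0.8],
    [3.96,1,0,0,0,0,0.8],
    [3.96,1,0,0,0,0,0.8],
    [0,0,3.8,0,0,0,0.8],
    [0,0,3.8,0,0,0,0.8],
    [0,0,3.8,0,0,0,0.8],
    [0,0,3.8,0,0,0,0.8],
    [0,0,2.3,0,0,0,0.8],
    [0,0,0,0,0,0,0.8]
  ]
}}

```text
time: 16.23
tool_pos: [0.5701, 0.2838, 0.0696]
tcp_rot: [-2.076, -2.353, 0.013]
wrist_force: [-1.3, -0.2, -0.7]
opening: 0.195
grasp_force: 54.0
```

```bash
cat >> h.py <<'E'
def darks(im,u,v,a=22,b=14,th=30):
    g=cv2.cvtColor(im,cv2.COLOR_BGR2GRAY)[v-b:v+b+1,u-a:u+a+1];bh=cv2.morphologyEx(g,cv2.MORPH_BLACKHAT,np.ones((7,7),np.uint8))
    n,_,st,ce=cv2.connectedComponentsWithStats((bh>th).astype(np.uint8));return [(ce[i]+[u-a,v-b]).round(1).tolist()+[int(st[i,4])] for i in range(1,n)]
E
python3 - <<'E'
from h import *
p,r=pose();im,m=snap("wrist");cv2.imwrite("pics/wG.png",im)
print(darks(im,322,270)); print(ray(m,[(322,270)],p[2]-.005)); 
for v in (266,268,270,272): print(v,(r.inv().apply(ray(m,[(321.5,v)],p[2]-.005)[0]-p)*1000).round(2))
move([.5755,.2841,.040]);print(telemetry.state()["opening"])
# check block 2 in its pocket: top at z=.034
f=200/np.tan(np.radians(m["vertical_fov"]/2));T=np.array(m["camera_from_world"])
c=T@[.5699,.3298,.034,1];u,v=(f*c[:2]/c[2]+[m["cx"],m["cy"]]);print(u,v,darks(im,int(u),int(v)))
E
```

```text
[[342.0, 257.5, 12], [321.5, 273.0, 26]]
[[0.56963583 0.28590129 0.06457481]]
266 [ 4.25 -0.4   4.99]
268 [ 3.22 -0.4   4.99]
270 [ 2.19 -0.4   5.  ]
272 [ 1.15 -0.4   5.  ]
tool cm [-0.09  0.37  3.25] tool y heading 7.14 pos [0.5719 0.2846 0.0725] z [-0.004 -0.002 -1.   ]
0.19134206931392245
333.84112493353086 161.9221799789023 [[325.4, 162.7, 24], [337.6, 162.8, 23]]
```

{"fn": "jog_arm", "kwargs": {
  "steps": [
    [0,0,0,0,0,0,0.8],
    [0,0,0,0,0,0,0.8],
    [0,0,0,0,0,0,0.8],
    [0,0,0,0,0,0,0.8],
    [0,0,0,0,0,0,0.8],
    [0,0,0,0,0,0,0.8],
    [0,0,0,0,0,0,0.8],
    [0,0,0,0,0,0,0.8],
    [0,0,0,0,0,0,0.8],
    [0,0,0,0,0,0,0.8]
  ]
}}

```text
time: 17.12
tool_pos: [0.5735, 0.2853, 0.0742]
tcp_rot: [-2.079, -2.355, 0.0]
wrist_force: [-0.3, 0.2, -2.5]
opening: 0.189
grasp_force: 54.0
```

```bash
python3 - <<'E'
from h import *
p,r=pose();move(np.array([.5755,.2841,.040])-r.apply([.0006,-.0004,0])*[1,1,0])
E
```

```text
tool cm [-0.2   0.23  3.42] tool y heading 7.14 pos [0.5735 0.2853 0.0742] z [-0. -0. -1.]
```

{"fn": "jog_arm", "kwargs": {
  "steps": [
    [-0.2,0.23,0,0,0,0,0.8],
    [0,0,0.8,0,0,0,0.8],
    [0,0,0.9,0,0,0,0.8],
    [0,0,0.9,0,0,0,0.8],
    [0,0,0.8,0,0,0,0.8],
    [0,0,0,0,0,0,0.8],
    [0,0,0,0,0,0,0.8],
    [0,0,0,0,0,0,0.8],
    [0,0,0,0,0,0,0.8],
    [0,0,0,0,0,0,0.8]
  ]
}}

```text
time: 17.95
tool_pos: [0.5759, 0.2836, 0.0401]
tcp_rot: [-2.079, -2.355, 0.0]
wrist_force: [-0.9, 0.4, -0.9]
opening: 0.188
grasp_force: 55.9
```

{"fn": "jog_arm", "kwargs": {
  "steps": [
    [0,0,0,0,0,0,3.5],
    [0,0,0,0,0,0,3.5],
    [0,0,0,0,0,0,3.5],
    [0,0,0,0,0,0,3.5],
    [0,0,-1,0,0,0,4],
    [0,0,-4,0,0,0,5],
    [0,0,-4,0,0,0,5],
    [0,0,-4,0,0,0,5],
    [0,0,-4,0,0,0,5],
    [0,0,-4,0,0,0,5]
  ]
}}

```text
time: 18.78
tool_pos: [0.5757, 0.2835, 0.2532]
tcp_rot: [2.079, 2.355, 0.001]
wrist_force: [0.7, 0.9, -0.5]
opening: 0.583
grasp_force: 0.0
```

{"fn": "jog_arm", "kwargs": {
  "steps": [
    [-3.98,-1.07,0,0,0,0,6],
    [-3.98,-1.07,0,0,0,0,6],
    [-3.98,-1.07,0,0,0,0,6],
    [-3.98,-1.07,0,0,0,0,6],
    [-3.98,-1.07,0,0,0,0,6],
    [-3.98,-1.07,0,0,0,0,6],
    [-3.98,-1.07,0,0,0,0,6],
    [-3.98,-1.07,0,0,0,0,6],
    [-3.98,-1.07,0,0,0,0,6],
    [-3.98,-1.07,0,0,0,0,6]
  ]
}}

```text
time: 19.62
tool_pos: [0.5187, -0.1264, 0.2514]
tcp_rot: [2.078, 2.355, 0.001]
wrist_force: [1.5, 0.4, 0.2]
opening: 0.704
grasp_force: 0.0
```

{"fn": "jog_arm", "kwargs": {
  "steps": [
    [-3.98,-1.07,0,0,0,0,6],
    [-3.98,-1.07,0,0,0,0,6],
    [-3.98,-1.07,0,0,0,0,6],
    [0,0,0,0,0,4.2,6],
    [0,0,0,0,0,4.2,6],
    [0,0,3.5,0,0,0,6],
    [0,0,3.5,0,0,0,6],
    [0,0,0,0,0,0,6],
    [0,0,0,0,0,0,6],
    [0,0,0,0,0,0,6]
  ]
}}

```text
time: 20.45
tool_pos: [0.5031, -0.2474, 0.182]
tcp_rot: [2.244, 2.196, 0.001]
wrist_force: [0.9, -0.4, -0.3]
opening: 0.698
grasp_force: 0.0
```

```bash
cat >> h.py <<'E'
def proj(m,q):
    f=200/np.tan(np.radians(m["vertical_fov"]/2));c=np.array(m["camera_from_world"])@[*q,1];return f*c[:2]/c[2]+[m["cx"],m["cy"]]
E
python3 - <<'E'
from h import *
import pickle
im,m=snap("wrist");cv2.imwrite("pics/wH.png",im);pickle.dump(m,open("mH.pkl","wb"))
move([.5014,-.2467,.0515])
u,v=proj(m,(.5014,-.2467,.046));print(u,v,darks(im,int(u),int(v)))
E
```

```text
tool cm [ 0.1  -0.25 13.1 ] tool y heading -1.25 pos [ 0.5035 -0.2475  0.1825] z [ 0.003 -0.001 -1.   ]
319.823620000405 189.95414309059842 [[315.0, 176.0, 91], [340.1, 188.4, 42], [312.2, 190.0, 10], [319.5, 190.5, 12], [326.6, 190.9, 11], [338.0, 202.0, 1]]
```

{"fn": "jog_arm", "kwargs": {
  "steps": [
    [0.1,-0.25,3.5,0,0,1.5,6],
    [0,0,3.5,0,0,0,6],
    [0,0,3.2,0,0,0,6],
    [0,0,1.9,0,0,0,6],
    [0,0,0.9,0,0,0,6],
    [0,0,0,0,0,0,6],
    [0,0,0,0,0,0,6],
    [0,0,0,0,0,0,2.4],
    [0,0,0,0,0,0,2.4],
    [0,0,0,0,0,0,2.4]
  ]
}}

```text
time: 21.33
tool_pos: [0.5011, -0.2466, 0.0525]
tcp_rot: [2.272, 2.165, 0.002]
wrist_force: [-1.0, 0.6, 7.6]
opening: 0.383
grasp_force: 49.0
```

{"fn": "jog_arm", "kwargs": {
  "steps": [
    [0,0,0,0,0,0,2.4],
    [0,0,0,0,0,0,2.4],
    [0,0,0,0,0,0,2.4],
    [0,0,0,0,0,0,2.4],
    [0,0,-2,0,0,0,2.4],
    [0,0,-4,0,0,0,2.4],
    [0,0,-4,0,0,0,2.4],
    [0,0,-4,0,0,0,2.4],
    [0,0,-4,0,0,0,2.4],
    [0,0,-2,0,0,0,2.4]
  ]
}}

```text
time: 22.17
tool_pos: [0.5015, -0.2468, 0.2565]
tcp_rot: [2.269, 2.162, 0.004]
wrist_force: [0.9, -0.3, -1.3]
opening: 0.377
grasp_force: 50.7
```

{"fn": "jog_arm", "kwargs": {
  "steps": [
    [0,0,0,0,0,-4.9,2.4],
    [0,0,0,0,0,-4.9,2.4],
    [4.05,0.92,0,0,0,0,2.4],
    [4.05,0.92,0,0,0,0,2.4],
    [4.05,0.92,0,0,0,0,2.4],
    [4.05,0.92,0,0,0,0,2.4],
    [4.05,0.92,0,0,0,0,2.4],
    [4.05,0.92,0,0,0,0,2.4],
    [4.05,0.92,0,0,0,0,2.4],
    [4.05,0.92,0,0,0,0,2.4]
  ]
}}

```text
time: 23.0
tool_pos: [0.5329, 0.0866, 0.2515]
tcp_rot: [2.08, 2.353, 0.002]
wrist_force: [0.7, -0.4, -0.5]
opening: 0.375
grasp_force: 50.7
```

{"fn": "jog_arm", "kwargs": {
  "steps": [
    [4.05,0.92,0,0,0,0,2.4],
    [4.05,0.92,0,0,0,0,2.4],
    [4.05,0.92,0,0,0,0,2.4],
    [4.05,0.92,0,0,0,0,2.4],
    [4.05,0.92,0,0,0,0,2.4],
    [4.05,0.92,0,0,0,0,2.4],
    [4.05,0.92,0,0,0,0,2.4],
    [0,0,3.8,0,0,0,2.4],
    [0,0,3.8,0,0,0,2.4],
    [0,0,3.8,0,0,0,2.4]
  ]
}}

```text
time: 23.83
tool_pos: [0.5625, 0.3753, 0.1366]
tcp_rot: [2.078, 2.355, 0.005]
wrist_force: [-0.5, 0.0, -0.6]
opening: 0.379
grasp_force: 50.7
```

{"fn": "jog_arm", "kwargs": {
  "steps": [
    [0,0,3.8,0,0,0,2.4],
    [0,0,2.3,0,0,0,2.4],
    [0,0,0.5,0,0,0,2.4],
    [0,0,0,0,0,0,2.4],
    [0,0,0,0,0,0,2.4],
    [0,0,0,0,0,0,2.4],
    [0,0,0,0,0,0,2.4],
    [0,0,0,0,0,0,2.4],
    [0,0,0,0,0,0,2.4],
    [0,0,0,0,0,0,2.4]
  ]
}}

```text
time: 24.67
tool_pos: [0.5627, 0.374, 0.0712]
tcp_rot: [2.081, 2.353, 0.002]
wrist_force: [0.4, -0.0, -0.1]
opening: 0.376
grasp_force: 50.7
```

```bash
python3 - <<'E'
from h import *
p,r=pose();im,m=snap("wrist");cv2.imwrite("pics/wI.png",im)
d=darks(im,322,270);print(d)
for v in (269,271,273,275): print(v,(r.inv().apply(ray(m,[(321.5,v)],p[2]-.0055)[0]-p)*1000).round(2))
move([.5643,.3755,.0405]);print(telemetry.state()["opening"])
for q in [(.5699,.3298,.034),(.5755,.2841,.034)]:
    u,v=proj(m,q);print(u,v,darks(im,int(u),int(v)))
E
```

```text
[[308.5, 273.1, 24], [321.5, 273.5, 25], [334.5, 273.7, 23]]
269 [ 2.42 -0.4   5.5 ]
271 [ 1.39 -0.4   5.5 ]
273 [ 0.35 -0.4   5.5 ]
275 [-0.7 -0.4  5.5]
tool cm [0.13 0.19 3.04] tool y heading 7.04 pos [0.5626 0.374  0.0709] z [ 0.001  0.    -1.   ]
0.37931651548265166
325.15662652751473 311.9709576839349 [[346.3, 303.3, 3], [346.4, 312.8, 24], [317.9, 312.8, 16], [328.2, 312.6, 16]]
324.88663326029797 373.1493361250364 [[340.8, 366.0, 18], [346.0, 368.0, 3], [344.0, 369.0, 1]]
```

Offset is about 0 in x, -0.4 mm in y. Lower.

{"fn": "jog_arm", "kwargs": {
  "steps": [
    [0.13,0.22,0,0,0,0,2.4],
    [0,0,0.8,0,0,0,2.4],
    [0,0,0.8,0,0,0,2.4],
    [0,0,0.8,0,0,0,2.4],
    [0,0,0.7,0,0,0,2.4],
    [0,0,0,0,0,0,2.4],
    [0,0,0,0,0,0,2.4],
    [0,0,0,0,0,0,2.4],
    [0,0,0,0,0,0,2.4],
    [0,0,0,0,0,0,2.4]
  ]
}}

```text
time: 25.55
tool_pos: [0.564, 0.3751, 0.0397]
tcp_rot: [-2.081, -2.353, 0.002]
wrist_force: [-3.7, -3.5, 11.6]
opening: 0.378
grasp_force: 54.6
```

{"fn": "jog_arm", "kwargs": {
  "steps": [
    [0,0,0,0,0,0,5.5],
    [0,0,0,0,0,0,5.5],
    [0,0,0,0,0,0,5.5],
    [0,0,0,0,0,0,5.5],
    [0,0,-1,0,0,0,6],
    [0,0,-4,0,0,0,6],
    [0,0,-4,0,0,0,8.5],
    [0,0,-4,0,0,0,8.5],
    [0,0,-4,0,0,0,8.5],
    [0,0,-4,0,0,0,8.5]
  ]
}}

```text
time: 26.38
tool_pos: [0.5641, 0.3752, 0.252]
tcp_rot: [2.081, 2.354, 0.001]
wrist_force: [0.6, 1.6, 0.4]
opening: 0.996
grasp_force: 0.0
```

{"fn": "jog_arm", "kwargs": {
  "steps": [
    [-1.7,-3.45,0,0,0,0,8.5],
    [-1.7,-3.45,0,0,0,0,8.5],
    [-1.7,-3.45,0,0,0,0,8.5],
    [-1.7,-3.45,0,0,0,0,8.5],
    [0,0,0,0,0,0,8.5],
    [0,0,0,0,0,0,8.5],
    [0,0,0,0,0,0,8.5],
    [0,0,0,0,0,0,8.5],
    [0,0,0,0,0,0,8.5],
    [0,0,0,0,0,0,8.5]
  ]
}}

```text
time: 27.22
tool_pos: [0.4366, 0.2916, 0.2493]
tcp_rot: [2.081, 2.354, 0.001]
wrist_force: [0.1, 0.2, -0.3]
opening: 0.993
grasp_force: 0.0
```

```bash
python3 - <<'E'
from h import *
import pickle
im,m=snap("wrist");cv2.imwrite("pics/wJ.png",im);pickle.dump(m,open("mJ.pkl","wb"))
move([.435,.358,.1])
for q in [(.5643,.3755,.034),(.5699,.3298,.034),(.5755,.2841,.034)]:
    u,v=proj(m,q);print(u.round(1),v.round(1),darks(im,int(u),int(v)))
print(proj(m,(.435,.358,.013)))
E
```

```text
tool cm [ 6.62  0.68 14.91] tool y heading 7.04 pos [0.4364 0.2914 0.2491] z [-0. -0. -1.]
459.7 102.5 [[452.7, 103.0, 7], [458.8, 103.2, 6], [465.0, 103.3, 7], [457.5, 115.5, 64]]
453.9 148.6 [[451.0, 135.0, 1], [449.8, 149.2, 6], [455.5, 149.0, 6], [442.0, 160.0, 1], [453.0, 160.8, 23], [438.0, 162.0, 1]]
448.6 191.1 [[457.1, 177.6, 16], [452.0, 185.0, 1], [437.2, 194.7, 53], [447.0, 187.5, 2], [448.7, 191.0, 7], [426.8, 192.2, 4]]
[328.08867328 103.26707712]
```

View pics/wJ.png

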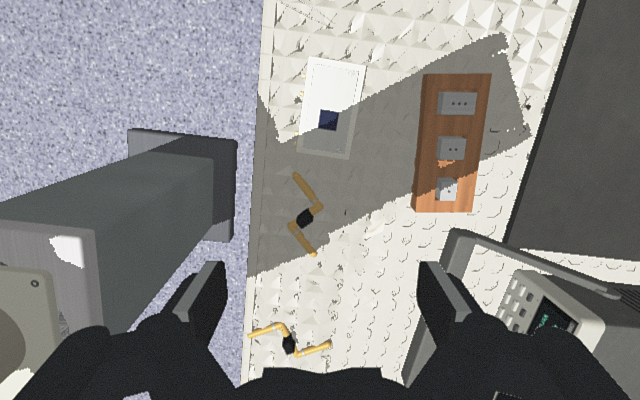

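```bash
python3 - <<'E'
from h import *
import pickle
m=pickle.load(open("mJ.pkl","rb"));im=cv2.imread("pics/wJ.png");hsv=cv2.cvtColor(im,cv2.COLOR_BGR2HSV)
P=ray(m,[(311,57),(366,66),(350,160),(296,150)],.013)[:,:2];print(P.round(4),np.linalg.norm(P-np.roll(P,-1,0),axis=1).round(4),P.mean(0))
d=(P[0]+P[1]-P[2]-P[3])/2;print("y heading",np.degrees(np.arctan2(d[1],d[0])))
M=cv2.inRange(hsv,(105,70,0),(130,255,140));M[:105]=0;M[135:]=0;M[:,:310]=0;M[:,345:]=0
mu=cv2.moments(M,True);c=ray(m,[(mu["m10"]/mu["m00"],mu["m01"]/mu["m00"])],.013)[0];print("cell",c.round(4),mu["m00"])
h=d/np.linalg.norm(d);print("mid from cell",c[:2]+.01*h, "cell rel corners",(c[:2]-P.mean(0))@h,(c[:2]-P.mean(0))@[h[1],-h[0]])
move([*P.mean(0),.1])
E
```

```text
[[0.412  0.4006]
 [0.4687 0.3991]
 [0.467  0.3007]
 [0.4062 0.3045]] [0.0567 0.0984 0.0609 0.0963] [0.43849994 0.35123093]
y heading 87.77702003646061
cell [0.4366 0.3417 0.013 ] 267.0
mid from cell [0.43702857 0.35166447] cell rel corners -0.009623858570939768 -0.0014870758973298006
tool cm [ 5.91  0.94 14.91] tool y heading 7.04 pos [0.4364 0.2914 0.2491] z [-0. -0. -1.]
```

{"fn": "jog_arm", "kwargs": {
  "steps": [
    [0,0,0,0,0,4.62,8.5],
    [0,0,0,0,0,4.62,8.5],
    [2,0,3.4,0,0,0,8.5],
    [2,0,3.4,0,0,0,8.5],
    [2,-0.1,3.4,0,0,0,8.5],
    [0,0,1.7,0,0,0,8.5],
    [0,0,0,0,0,0,8.5],
    [0,0,0,0,0,0,8.5],
    [0,0,0,0,0,0,8.5],
    [0,0,0,0,0,0,8.5]
  ]
}}

```text
time: 28.1
tool_pos: [0.4381, 0.3513, 0.132]
tcp_rot: [2.264, 2.178, 0.004]
wrist_force: [0.7, 0.7, 0.2]
opening: 0.995
grasp_force: 0.0
```

```bash
python3 - <<'E'
from h import *
import pickle
im,m=snap("wrist");cv2.imwrite("pics/wK.png",im);pickle.dump(m,open("mK.pkl","wb"))
move([.4378,.3515,.012]);hsv=cv2.cvtColor(im,cv2.COLOR_BGR2HSV)
mid=np.array([.4378,.3515])
a,b=[proj(m,(.385,.42,0)),proj(m,(.42,.28,0))];print(a,b)
Y=cv2.inRange(hsv,(15,60,60),(35,255,255));u0,u1=int(min(a[0],b[0])),int(max(a[0],b[0]));v0,v1=int(max(0,a[1])),int(b[1])
n,_,st,ce=cv2.connectedComponentsWithStats(Y[v0:v1,u0:u1])
h=np.array([np.sin(np.radians(2.2)),np.cos(np.radians(2.2))])
for i in range(1,n):
    if st[i,4]>8:
        c=ce[i]+[u0,v0];w=ray(m,[c],.007)[0][:2];print(c.round(1),st[i,4],"along y mm",((w-mid)@h*1000).round(1),"x",((w-mid)@[h[1],-h[0]]*1000).round(1))
g=cv2.cvtColor(im,cv2.COLOR_BGR2GRAY)
M=cv2.inRange(hsv,(105,70,0),(130,255,140));n,_,st,ce=cv2.connectedComponentsWithStats(M[:300]);
for i in range(1,n):
    if st[i,4]>200: print("blue",ce[i].round(1),st[i].tolist(),ray(m,[ce[i]],.013)[0].round(4))
print([proj(m,(mid[0]+.03*sx*h[1]+.05*sy*h[0],mid[1]-.03*sx*h[0]+.05*sy*h[1],.013)).round(0).tolist() for sx,sy in((-1,-1),(1,-1),(1,1),(-1,1))])
E
```

```text
tool cm [-0.   -0.06 12.  ] tool y heading -2.23 pos [0.4381 0.3513 0.132 ] z [ 0.002  0.002 -1.   ]
[248.22766852 108.56916946] [304.57099087 269.95455467]
[278.5 158.1] 21 along y mm 29.7 x -33.1
[279.5 181. ] 20 along y mm 11.5 x -33.1
[281.5 230. ] 20 along y mm -30.5 x -33.1
[282.5 243. ] 20 along y mm -42.4 x -32.7
blue [321.  210.4] [309, 200, 24, 22, 433] [0.437  0.3404 0.013 ]
[[285.0, 255.0], [358.0, 254.0], [362.0, 132.0], [281.0, 133.0]]
```

View pics/wK.png

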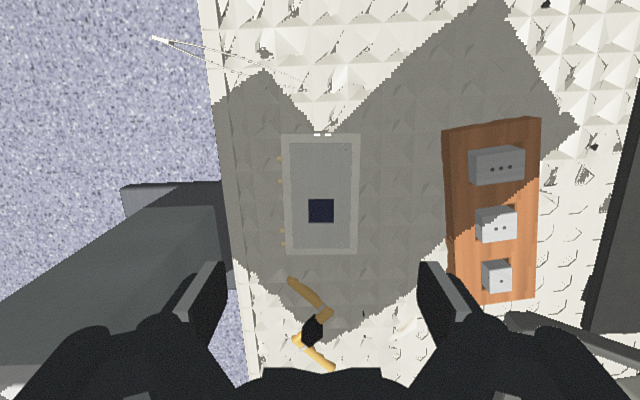

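{"fn": "jog_arm", "kwargs": {
  "steps": [
    [-0.88,-0.06,2.5,0,0,0,8.5],
    [0,0,3.5,0,0,0,8.5],
    [0,0,3,0,0,0,8.5],
    [0,0,2,0,0,0,8.5],
    [0,0,0.9,0,0,0,8.5],
    [0,0,0,0,0,0,8.5],
    [0,0,0,0,0,0,8.5],
    [0,0,0,0,0,0,8.5],
    [0,0,0,0,0,0,8.5],
    [0,0,0,0,0,0,8.5]
  ]
}}

```text
time: 28.98
tool_pos: [0.4369, 0.3428, 0.0127]
tcp_rot: [2.263, 2.178, 0.004]
wrist_force: [-0.5, 0.6, 0.7]
opening: 0.991
grasp_force: 0.0
```

```bash
python3 - <<'E'
from h import *
move([.4375,.3425,.012])
E
```

```text
tool cm [-0.03  0.06  0.07] tool y heading -2.2 pos [0.4369 0.3428 0.0127] z [ 0.002  0.001 -1.   ]
```

{"fn": "jog_arm", "kwargs": {
  "steps": [
    [0,0.06,0,0,0,0,5.2],
    [0,0,0,0,0,0,5.2],
    [0,0,0,0,0,0,5.2],
    [0,0,0,0,0,0,5.2],
    [0,0,0,0,0,0,5.2],
    [0,0,0,0,0,0,5.2],
    [0,0,-0.5,0,0,0,5.2],
    [0,0,-1,0,0,0,5.2],
    [0,0,-2,0,0,0,5.2],
    [0,0,-2,0,0,0,5.2]
  ],
  "grip_force": 60
}}

```text
time: 29.82
tool_pos: [0.436, 0.3417, 0.0667]
tcp_rot: [-2.264, -2.178, 0.003]
wrist_force: [-0.5, 0.8, -2.8]
opening: 0.683
grasp_force: 65.3
```

```bash
python3 - <<'E'
from h import *
import pickle
m=pickle.load(open("mC.pkl","rb"));im=cv2.imread("pics/wC.png")
U=np.array([(158,82),(432,85),(175,395),(420,393)])/3.1+[225,120]
P=ray(m,U,.028)[:,:2];print(P.round(4).tolist(),P.mean(0).round(4))
U=np.array([(205,45),(383,45),(210,433),(382,433)])/3.1+[225,120]
Q=ray(m,U,.028)[:,:2];print(Q.round(4).tolist(),Q.mean(0).round(4))
m2=pickle.load(open("mB.pkl","rb"))
S=ray(m2,np.array([(131,160),(319,163),(140,296),(320,299)])/3+[180,130],.028)[:,:2];print(S.round(4).tolist(),S.mean(0).round(4))
c=cv2.resize(im[120:275,255:390],None,fx=4,fy=4,interpolation=cv2.INTER_CUBIC);cv2.imwrite("pics/pins.png",c)
p,r=pose();im,m=snap("wrist");cv2.imwrite("pics/wL.png",im)
hsv=cv2.cvtColor(im,cv2.COLOR_BGR2HSV);M=cv2.inRange(hsv,(105,70,0),(130,255,140));n,_,st,ce=cv2.connectedComponentsWithStats(M)
for i in range(1,n):
    if st[i,4]>200: print("blue",ce[i].round(1),st[i].tolist(),(r.inv().apply(ray(m,[ce[i]],p[2])[0]-p)*1000).round(2))
move([.47,-.295,.2])
E
```

```text
[[0.4691, -0.2419], [0.5385, -0.2441], [0.4683, -0.3296], [0.5368, -0.3304]] [ 0.5032 -0.2865]
[[0.4815, -0.2329], [0.526, -0.2338], [0.4775, -0.3417], [0.5262, -0.3427]] [ 0.5028 -0.2878]
[[0.4674, -0.3292], [0.4687, -0.2411], [0.5366, -0.3311], [0.5381, -0.2428]] [ 0.5027 -0.2861]
blue [321.5 286.2] [299, 267, 46, 39, 1388] [-3.13 -0.45  0.01]
tool cm [-63.62   5.69 -13.08] tool y heading -2.2 pos [0.438  0.3432 0.0706] z [ 0.003  0.002 -1.   ]
```

View pics/pins.png

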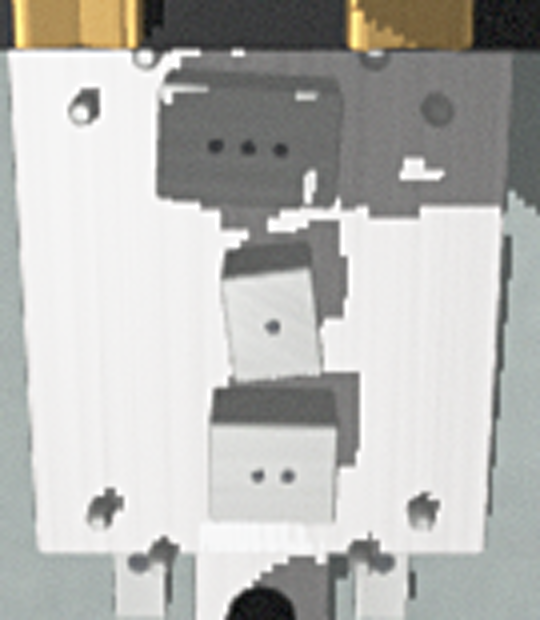

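{"fn": "jog_arm", "kwargs": {
  "steps": [
    [0,0,-2,0,0,-1,5.2],
    [0,0,-4,0,0,0,5.2],
    [0,0,-4,0,0,0,5.2],
    [0,0,-4,0,0,0,5.2],
    [0,0,-3,0,0,0,5.2],
    [-2,0.25,-1,0,0,0,5.2],
    [-3.5,0.45,0,0,0,0,5.2],
    [-3.9,0.48,0,0,0,0,5.2],
    [-3.9,0.48,0,0,0,0,5.2],
    [-3.9,0.48,0,0,0,0,5.2]
  ]
}}

```text
time: 30.7
tool_pos: [0.4539, 0.1682, 0.2466]
tcp_rot: [2.243, 2.199, 0.0]
wrist_force: [0.9, -0.2, -1.2]
opening: 0.681
grasp_force: 65.6
```

{"fn": "jog_arm", "kwargs": {
  "steps": [
    [-3.9,0.48,0,0,0,0,5.2],
    [-3.9,0.48,0,0,0,0,5.2],
    [-3.9,0.48,0,0,0,0,5.2],
    [-3.9,0.48,0,0,0,0,5.2],
    [-3.9,0.48,0,0,0,0,5.2],
    [-3.9,0.48,0,0,0,0,5.2],
    [-3.9,0.48,0,0,0,0,5.2],
    [-3.9,0.48,0,0,0,0,5.2],
    [-3.9,0.48,0,0,0,0,5.2],
    [-3.9,0.48,0,0,0,0,5.2]
  ]
}}

```text
time: 31.53
tool_pos: [0.4937, -0.223, 0.2464]
tcp_rot: [-2.245, -2.198, -0.0]
wrist_force: [0.9, 0.5, -2.1]
opening: 0.682
grasp_force: 65.6
```

{"fn": "jog_arm", "kwargs": {
  "steps": [
    [-3.9,0.48,0,0,0,0,5.2],
    [-3.4,0.4,0,0,0,0,5.2],
    [0,0,3,0,0,0,5.2],
    [0,0,3.5,0,0,0,5.2],
    [0,0,3.5,0,0,0,5.2],
    [0,0,2.5,0,0,0,5.2],
    [0,0,0,0,0,0,5.2],
    [0,0,0,0,0,0,5.2],
    [0,0,0,0,0,0,5.2],
    [0,0,0,0,0,0,5.2]
  ]
}}

```text
time: 32.37
tool_pos: [0.5029, -0.295, 0.1235]
tcp_rot: [2.242, 2.196, 0.001]
wrist_force: [-0.6, -0.3, -1.3]
opening: 0.68
grasp_force: 65.8
```

```bash
python3 - <<'E'
from h import *
import pickle
p,r=pose();im,m=snap("wrist");cv2.imwrite("pics/wM.png",im);pickle.dump((m,p,r.as_rotvec()),open("mM.pkl","wb"))
hsv=cv2.cvtColor(im,cv2.COLOR_BGR2HSV);M=cv2.inRange(hsv,(105,70,0),(130,255,140));n,_,st,ce=cv2.connectedComponentsWithStats(M)
for i in range(1,n):
    if 800<st[i,4]<3000: print("blue",ce[i].round(1),st[i].tolist(),(r.inv().apply(ray(m,[ce[i]],p[2]+.0005)[0]-p)*1000).round(2))
move([.5028,-.2942,.0365]);s=telemetry.state();print(s["opening"],s["wrist_force"])
# holder outline in tool frame: bright region around the cell
g=cv2.cvtColor(im,cv2.COLOR_BGR2GRAY)
print("col 305:",g[180:380:3,305].tolist());print("row 260:",g[260,240:400:3].tolist())
E
```

```text
blue [321.6 286.6] [299, 267, 46, 39, 1398] [-3.03 -0.39 -0.5 ]
tool cm [ 0.09 -0.04  8.7 ] tool y heading -1.19 pos [ 0.5029 -0.2949  0.1235] z [ 0.003 -0.002 -1.   ]
0.6812418988801403 [-0.12140969 -0.32270444 -1.92809069]
col 305: [123, 122, 124, 122, 123, 123, 121, 122, 123, 128, 116, 116, 241, 240, 243, 115, 118, 120, 126, 123, 119, 119, 120, 125, 118, 126, 122, 122, 122, 36, 34, 36, 40, 32, 27, 40, 38, 35, 40, 41, 58, 57, 116, 227, 225, 225, 226, 225, 224, 226, 223, 224, 224, 224, 226, 223, 238, 234, 234, 215, 224, 225, 224, 212, 30, 36, 35]
row 260: [94, 99, 98, 92, 28, 142, 138, 135, 134, 125, 117, 117, 123, 121, 120, 120, 122, 125, 125, 125, 124, 121, 124, 119, 122, 120, 121, 122, 124, 120, 120, 117, 123, 120, 126, 124, 122, 121, 122, 121, 122, 120, 122, 124, 124, 122, 136, 138, 139, 138, 24, 30, 96, 98]
```

```bash
python3 - <<'E'
from h import *
import pickle
m,p,rv=pickle.load(open("mM.pkl","rb"));r=R.from_rotvec(rv);im=cv2.imread("pics/wM.png");g=cv2.cvtColor(im,cv2.COLOR_BGR2GRAY)
for u in(300,321,345): print(u,g[100:210:2,u].tolist())
for v in (100,120,130,140,150,160,372): print(v,(r.inv().apply(ray(m,[(321,v)],p[2]+.0005)[0]-p)*1000).round(1))
E
```

```text
300 [58, 62, 62, 56, 59, 61, 62, 50, 206, 244, 242, 242, 242, 242, 241, 242, 241, 242, 241, 241, 240, 244, 119, 119, 132, 136, 138, 137, 135, 136, 135, 137, 137, 117, 124, 126, 120, 123, 123, 121, 123, 122, 124, 121, 121, 123, 121, 121, 121, 122, 127, 120, 119, 118, 114]
321 [23, 28, 26, 27, 29, 31, 35, 24, 96, 130, 127, 130, 129, 127, 124, 127, 127, 126, 129, 123, 130, 132, 123, 120, 126, 134, 135, 139, 139, 137, 138, 137, 135, 120, 114, 122, 121, 121, 119, 122, 124, 122, 124, 122, 125, 124, 120, 120, 125, 126, 122, 121, 123, 124, 121]
345 [22, 32, 22, 20, 26, 23, 28, 25, 91, 129, 125, 128, 126, 126, 126, 127, 126, 126, 123, 127, 128, 127, 119, 115, 130, 141, 137, 134, 132, 133, 135, 133, 136, 118, 117, 124, 121, 120, 119, 116, 122, 121, 118, 124, 123, 122, 125, 121, 122, 122, 121, 126, 123, 121, 123]
100 [76.7 -0.6 -0.6]
120 [69.4 -0.6 -0.6]
130 [65.7 -0.6 -0.6]
140 [61.9 -0.6 -0.6]
150 [58.1 -0.6 -0.6]
160 [54.1 -0.6 -0.6]
372 [-51.4  -0.7  -0.4]
```

{"fn": "jog_arm", "kwargs": {
  "steps": [
    [0,0,2,0,0,0,5.2],
    [0,0,2.5,0,0,0,5.2],
    [0,0,2,0,0,0,5.2],
    [0,0,0.8,0,0,0,5.2],
    [0,0,0.5,0,0,0,5.2],
    [0,0,0.4,0,0,0,5.2],
    [0,0,0.3,0,0,0,5.2],
    [0,0,0,0,0,0,5.2],
    [0,0,0,0,0,0,5.2],
    [0,0,0,0,0,0,5.2]
  ]
}}

```text
time: 33.25
tool_pos: [0.5021, -0.2946, 0.0371]
tcp_rot: [2.244, 2.197, 0.001]
wrist_force: [-0.0, -0.5, -2.6]
opening: 0.677
grasp_force: 65.8
```

```bash
python3 - <<'E'
from h import *
move([.5029,-.2951,.0365]);s=telemetry.state();print(s["opening"],s["wrist_force"].round(1))
p,r=pose();im,m=snap("wrist");cv2.imwrite("pics/wN.png",im)
hsv=cv2.cvtColor(im,cv2.COLOR_BGR2HSV);M=cv2.inRange(hsv,(105,70,0),(130,255,140));n,_,st,ce=cv2.connectedComponentsWithStats(M)
for i in range(1,n):
    if 800<st[i,4]<3000: print("blue",ce[i].round(1),st[i].tolist())
E
```

```text
tool cm [-0.05  0.08  0.06] tool y heading -1.2 pos [ 0.5021 -0.2946  0.0371] z [ 0.001 -0.001 -1.   ]
0.6770589324693762 [-0.  -0.5 -2.6]
blue [321.6 286.5] [299, 267, 46, 39, 1382]
```

{"fn": "jog_arm", "kwargs": {
  "steps": [
    [0,0.05,0.12,0,0,0,5.2],
    [0,0,0,0,0,0,5.2],
    [0,0,0,0,0,0,8.5],
    [0,0,0,0,0,0,8.5],
    [0,0,0,0,0,0,8.5],
    [0,0,0,0,0,0,8.5],
    [0,0,0,0,0,0,8.5],
    [0,0,-1,0,0,0,8.5],
    [0,0,-3,0,0,0,8.5],
    [0,0,-4,0,0,0,8.5]
  ]
}}

```text
time: 34.13
tool_pos: [0.5001, -0.2931, 0.1137]
tcp_rot: [-2.24, -2.194, 0.002]
wrist_force: [1.1, -2.0, -0.3]
opening: 0.997
grasp_force: 0.0
```

{"fn": "jog_arm", "kwargs": {
  "steps": [
    [-2,0,-2,0,0,0,8.5],
    [-2,-0.1,-1,0,0,0,8.5],
    [-2.2,-0.1,0,0,0,0,8.5],
    [0,0,0,0,0,0,8.5],
    [0,0,0,0,0,0,8.5],
    [0,0,0,0,0,0,8.5],
    [0,0,0,0,0,0,8.5],
    [0,0,0,0,0,0,8.5],
    [0,0,0,0,0,0,8.5],
    [0,0,0,0,0,0,8.5]
  ]
}}

```text
time: 34.97
tool_pos: [0.4988, -0.3557, 0.1449]
tcp_rot: [-2.244, -2.198, 0.0]
wrist_force: [-0.8, -0.7, -0.3]
opening: 0.997
grasp_force: 0.0
```

```bash
python3 - <<'E'
from h import *
import pickle
p,r=pose();im,m=snap("wrist");cv2.imwrite("pics/wO.png",im);pickle.dump((m,p,r.as_rotvec()),open("mO.pkl","wb"))
hsv=cv2.cvtColor(im,cv2.COLOR_BGR2HSV);g=hsv[:,:,2];M=cv2.inRange(hsv,(105,70,0),(130,255,140));n,_,st,ce=cv2.connectedComponentsWithStats(M)
for i in range(1,n):
    if 200<st[i,4]<3000: print("blue",ce[i].round(1),st[i].tolist(),ray(m,[ce[i]],.037)[0].round(4))
print("expected cell",proj(m,(.5028,-.2968,.037)),"nest",proj(m,(.503,-.2868,.037)))
# sockets
Y=cv2.inRange(hsv,(15,60,60),(35,255,255));n,_,st,ce=cv2.connectedComponentsWithStats(Y)
for i in range(1,n):
    w=ray(m,[ce[i]],.031)[0]
    if st[i,4]>6 and .45<w[0]<.49 and -.35<w[1]<-.23: print("sock",ce[i].round(1),w.round(4),st[i,4])
# pins / plate edges down the column
u,v=proj(m,(.4685,-.2868,.028)).astype(int);print("pins near",[ (proj(m,(.503+a,-.2868+b,.03)).round(0).tolist()) for a in(-.0345,.0345) for b in(-.044,.044)])
K=cv2.inRange(hsv,(0,0,0),(180,255,45));u,v=proj(m,(.4997,-.3566,.058)).astype(int);print("knob px",u,v)
n,L,st,ce=cv2.connectedComponentsWithStats(K[v-30:v+30,u-30:u+30]);print([(st[i].tolist(),(ce[i]+[u-30,v-30]).round(1).tolist()) for i in range(1,n) if st[i,4]>50])
move([.4997,-.3566,.042])
E
```

```text
blue [128.   54.8] [116, 0, 28, 128, 342] [ 0.3734 -0.2512  0.037 ]
blue [324.7 119.6] [311, 106, 28, 29, 762] [ 0.5018 -0.2954  0.037 ]
blue [150.3 178.3] [144, 130, 15, 79, 201] [ 0.3729 -0.3349  0.037 ]
blue [343.3 271.6] [281, 257, 137, 32, 292] [ 0.5146 -0.4157  0.037 ]
expected cell [326.22872594 121.55540272] nest [326.28029898 106.67456687]
sock [277.   56.5] [ 0.4704 -0.2538  0.031 ] 10
sock [277.1  60.7] [ 0.4703 -0.2564  0.031 ] 7
sock [278.   84.5] [ 0.47   -0.2716  0.031 ] 10
sock [280.5 145.5] [ 0.4692 -0.3138  0.031 ] 8
sock [281.7 161.8] [ 0.4694 -0.3259  0.031 ] 10
pins near [[281.0, 168.0], [273.0, 39.0], [373.0, 166.0], [377.0, 36.0]]
knob px 323 212
[([20, 9, 25, 34, 346], [325.8, 204.1])]
tool cm [-0.08  0.09 10.3 ] tool y heading -1.17 pos [ 0.4989 -0.3558  0.145 ] z [-0.  0. -1.]
```

{"fn": "jog_arm", "kwargs": {
  "steps": [
    [-0.08,0.09,3,0,0,0,5],
    [0,0,3,0,0,0,5],
    [0,0,2.5,0,0,0,5],
    [0,0,1.2,0,0,0,5],
    [0,0,0.6,0,0,0,5],
    [0,0,0,0,0,0,5],
    [0,0,0,0,0,0,5],
    [0,0,0,0,0,0,1],
    [0,0,0,0,0,0,1],
    [0,0,0,0,0,0,1]
  ],
  "grip_force": 40
}}

```text
time: 35.85
tool_pos: [0.5015, -0.3579, 0.0437]
tcp_rot: [2.242, 2.194, 0.002]
wrist_force: [-2.4, 0.6, -3.4]
opening: 0.18
grasp_force: 39.0
```

{"fn": "jog_arm", "kwargs": {
  "steps": [
    [0,0,0,0,0,0,1],
    [0,0,0,0,0,0,1],
    [0,0,0,0,0,0,1],
    [0,0,0,0,0,0,1],
    [0,0,0,0,0,0,1],
    [0,0,0,0,0,0,1],
    [0,0,0,0,0,0,1],
    [0,0,0,0,0,0,1],
    [0,0,0,0,0,0,1],
    [0,0,0,0,0,0,1]
  ]
}}

```text
time: 36.68
tool_pos: [0.5014, -0.3579, 0.0437]
tcp_rot: [2.242, 2.195, 0.001]
wrist_force: [4.3, 1.0, 6.0]
opening: 0.184
grasp_force: 39.9
```

```bash
python3 - <<'E'
from h import *
import pickle
p,r=pose();im,m=snap("wrist");cv2.imwrite("pics/wP.png",im);pickle.dump((m,p,r.as_rotvec()),open("mP.pkl","wb"))
hsv=cv2.cvtColor(im,cv2.COLOR_BGR2HSV);M=cv2.inRange(hsv,(105,70,0),(130,255,140));n,_,st,ce=cv2.connectedComponentsWithStats(M)
for i in range(1,n):
    if 400<st[i,4]<4000: print("blue",ce[i].round(1),st[i].tolist(),ray(m,[ce[i]],.037)[0].round(4))
Y=cv2.inRange(hsv,(12,90,90),(35,255,255));n,_,st,ce=cv2.connectedComponentsWithStats(Y)
for i in range(1,n):
    if st[i,4]>60: print("brass",ce[i].round(1),st[i].tolist(),ray(m,[ce[i]],.044)[0].round(4))
s=telemetry.state();print(s["opening"],s["wrist_force"].round(1));move([.5,-.265,.042])
# probe tip guess
print("tip guess px",proj(m,(.503,-.204,.044)))
E
```

```text
blue [320.4 137.2] [296, 113, 50, 50, 1797] [ 0.5018 -0.2959  0.037 ]
blue [321.3 354.1] [294, 342, 56, 22, 496] [ 0.4998 -0.4052  0.037 ]
brass [24.2  7.4] [19, 0, 11, 18, 146] [ 0.402  -0.2488  0.044 ]
brass [37.3 58.2] [29, 42, 16, 36, 283] [ 0.4018 -0.2648  0.044 ]
brass [ 53.7 114.1] [45, 100, 16, 31, 266] [ 0.4024 -0.2842  0.044 ]
brass [ 75.5 168.3] [64, 152, 22, 35, 359] [ 0.4052 -0.305   0.044 ]
brass [ 91.7 205.9] [86, 199, 12, 19, 87] [ 0.4078 -0.3208  0.044 ]
brass [133.5 256.9] [116, 240, 33, 39, 354] [ 0.4203 -0.3444  0.044 ]
brass [ 70.4 286. ] [65, 271, 14, 32, 168] [ 0.3894 -0.3581  0.044 ]
brass [182. 297.] [159, 287, 45, 23, 363] [ 0.438 -0.365  0.044]
brass [155.  322.4] [139, 318, 29, 10, 144] [ 0.4234 -0.3783  0.044 ]
brass [323.2 342.2] [296, 333, 53, 20, 466] [ 0.501  -0.3915  0.044 ]
0.18395145532485283 [4.4 1.3 6.4]
tool cm [ 9.29 -0.33  0.15] tool y heading -1.2 pos [ 0.5014 -0.3579  0.0437] z [ 0.004 -0.002 -1.   ]
tip guess px [ 317.3407877  -171.06600813]
```

{"fn": "jog_arm", "kwargs": {
  "steps": [
    [0.5,0,0,0,0,0,1],
    [0.9,0,0,0,0,0,1],
    [1,0,0,0,0,0,1],
    [1,0,0,0,0,0,1],
    [1,0,0,0,0,0,1],
    [1,0,0,0,0,0,1],
    [1,0,0,0,0,0,1],
    [0.8,0,0,0,0,0,1],
    [0.5,0,0,0,0,0,1],
    [0.3,0,0,0,0,0,1]
  ]
}}

```text
time: 37.57
tool_pos: [0.5031, -0.2777, 0.0437]
tcp_rot: [2.241, 2.196, 0.001]
wrist_force: [3.5, -3.1, 7.4]
opening: 0.185
grasp_force: 40.1
```

{"fn": "jog_arm", "kwargs": {
  "steps": [
    [0,0,0,0,0,0,1],
    [0,0,0,0,0,0,1],
    [0,0,0,0,0,0,1],
    [0,0,0,0,0,0,1],
    [0,0,0,0,0,0,1],
    [0,0,0,0,0,0,1],
    [0,0,0,0,0,0,1],
    [0,0,0,0,0,0,1],
    [0,0,0,0,0,0,1],
    [0,0,0,0,0,0,1]
  ]
}}

```text
time: 38.4
tool_pos: [0.5031, -0.2775, 0.0436]
tcp_rot: [2.242, 2.196, 0.002]
wrist_force: [4.4, 2.4, 8.8]
opening: 0.187
grasp_force: 40.2
```

```bash
python3 - <<'E'
from h import *
import pickle
p,r=pose();im,m=snap("wrist");cv2.imwrite("pics/wQ.png",im);pickle.dump((m,p,r.as_rotvec()),open("mQ.pkl","wb"))
print(p,telemetry.state()["wrist_force"].round(1),telemetry.state()["opening"])
hsv=cv2.cvtColor(im,cv2.COLOR_BGR2HSV);M=cv2.inRange(hsv,(105,70,0),(130,255,140));n,_,st,ce=cv2.connectedComponentsWithStats(M)
for i in range(1,n):
    if 200<st[i,4]<4000: print("blue",ce[i].round(1),st[i].tolist(),ray(m,[ce[i]],.037)[0].round(4))
K=cv2.inRange(hsv,(0,0,0),(180,255,60));print("box guess px",proj(m,(.503,-.204,.075)),"cell px",proj(m,(.5018,p[1]+.0622,.037)))
n,_,st,ce=cv2.connectedComponentsWithStats(K[:230]);
for i in range(1,n):
    if st[i,4]>150: print("dark",ce[i].round(1),st[i].tolist())
def dump(im,m,a,b,z):pass
for nm in("B","C"):
    mm=pickle.load(open(f"m{nm}.pkl","rb"));i2=cv2.imread(f"pics/w{nm}.png");u,v=proj(mm,(.503,-.204,.075)).astype(int)
    k=cv2.inRange(cv2.cvtColor(i2,cv2.COLOR_BGR2HSV),(0,0,0),(180,255,38))[v-22:v+23,u-26:u+27];print(nm,u,v);print("\n".join("".join("#" if x else "." for x in row) for row in k))
E
```

```text
[ 0.50312239 -0.27746433  0.04362473] [4.  2.  9.7] 0.18319801600705918
blue [28.6 13.8] [17, 0, 23, 30, 271] [ 0.3992 -0.1689  0.037 ]
blue [ 5.1 77.3] [0, 55, 15, 45, 205] [ 0.3839 -0.1902  0.037 ]
blue [320.6 152.1] [297, 141, 48, 22, 721] [ 0.5035 -0.2215  0.037 ]
box guess px [317.47774316 115.35103657] cell px [315.99247835 136.80304919]
dark [568.7  79.4] [541, 71, 59, 18, 528]
dark [321.5 118.8] [291, 79, 63, 84, 4825]
dark [635.1 141.6] [630, 133, 10, 18, 156]
B 311 219
.....................................................
.....................................................
..............#......................................
..........#.#........................................
..........#..........................................
.....................................................
.....................................................
.....................................................
.....................................................
..........................#..........................
..........................#..........................
......................
[... 3552 characters left out ...]
####...............####################.##....###...
#####..........#....#.#####################......#...
#####...............###.##################.......#...
#####..................#####.######.#####............
#####................................................
#####................................................
#####................................................
#####................................................
#####................................................
#####................................................
#####................................................
#####................................................
####.................................................
```

```bash
python3 - <<'E'
from h import *
import pickle
m,p,rv=pickle.load(open("mQ.pkl","rb"));im=cv2.imread("pics/wQ.png");g=cv2.cvtColor(im,cv2.COLOR_BGR2GRAY);b=im[:,:,0].astype(int)-im[:,:,2]
for v in range(66,196,3): print(v,"".join(f"{g[v,u]//10:3d}"+("b" if b[v,u]>20 else " ") for u in range(276,372,3)))
mB=pickle.load(open("mB.pkl","rb"));mC=pickle.load(open("mC.pkl","rb"))
for z in(.06,.07,.075): print(z,ray(mB,[(313,218.5)],z)[0].round(4),ray(mC,[(319.5,93)],z)[0].round(4),ray(m,[(322,110)],z)[0].round(4))
E
```

```text
66  23  22  23  23  22  23  11  11  11  12  12  12  12  12  12  11  11  12  11  11  11  11  11  11  11  12  11  11  11  11  12  11 
69  22  22  22  12  11  12  11  11  12  12  12  11  11  11  12  11  12  11  12  11  12  11  12  11  11  11  11  11  11  11  12  12 
72  23  23  13  11  12  11  11  12  12  12  11  12  11  12  12  11  11  11  11  11  11  11  12  11  11  12  11  12  11  11  11  11 
75  23  12  11  11  12  12  12  12  12  12  11  12  12  11  12  11  11  11  11  11  12  12  11  12  11  11  11  11  11  11  11  11 
78  24  11  11  11  11  12  12  10   8   9   8   9   8   9   8   8   8   8   8   8   8   8   8   9  10  12  11  11  12  11  12  11 
81  23  11  12  11  12  12   2   3   3   2   2   2   2   3   2   3   2   1   2   2   2   2   2   2   2   3  12  11  11  11  12  11 
84  24  11  11  11  11   9   2   2   3   3   2   2   2   3   3   2   3   3   2   3   2   3   2   2   3   2  12  11  12  12  11  11 
87  11  11  11  11  12   5   2   2   3   2   3   2   2   3   3   2   2   2   3   3   2   3   3   3   2   2   8  12  12  11  11  11 
90  12  12  12  12  12   5   2   3   2   3  
[... 4289 characters left out ...]
11  11  11  11  11  12  11  11  11  11  11  11  11 
189  23  23  23  23  23  23  23  23  23  23  23  10  11  11  11  11  11  11  11  11  11  11  11  11  11  11  11  11  11  11  11  11 
192  23  23  23  23  23  23  23  23  23  23  23  23  24  11  11  11  11  11  11  11  11  11  11  11  11  11  11  11  11  11  11  11 
195  23  23  23  23  23  23  23  23  23  23  23  23  24  11  11  11  11  11  11  11  11  11  11  11  11  11  11  11  11  11  11  11 
0.06 [ 0.5076 -0.203   0.06  ] [ 0.5044 -0.2022  0.06  ] [ 0.5044 -0.2035  0.06  ]
0.07 [ 0.5037 -0.2028  0.07  ] [ 0.5044 -0.2021  0.07  ] [ 0.5043 -0.2029  0.07  ]
0.075 [ 0.5017 -0.2026  0.075 ] [ 0.5045 -0.2021  0.075 ] [ 0.5043 -0.2026  0.075 ]
```

{"fn": "jog_arm", "kwargs": {
  "steps": [
    [0.3,0,0,0,0,0,1],
    [0.4,0,0,0,0,0,1],
    [0.4,0,0,0,0,0,1],
    [0.18,0,0,0,0,0,1],
    [0,0,0,0,0,0,1],
    [0,0,0,0,0,0,1],
    [0,0,0,0,0,0,1],
    [0,0,0,0,0,0,1],
    [0,0,0,0,0,0,1],
    [0,0,0,0,0,0,1]
  ]
}}

```text
time: 39.28
tool_pos: [0.5034, -0.2649, 0.0436]
tcp_rot: [2.242, 2.195, 0.002]
wrist_force: [2.8, 0.3, 9.1]
opening: 0.179
grasp_force: 40.2
```

```bash
python3 - <<'E'
from h import *
import pickle
p,r=pose();im,m=snap("wrist");cv2.imwrite("pics/wR.png",im);pickle.dump((m,p,r.as_rotvec()),open("mR.pkl","wb"))
print(p,telemetry.state()["wrist_force"].round(1),telemetry.state()["opening"])
hsv=cv2.cvtColor(im,cv2.COLOR_BGR2HSV)
g=cv2.cvtColor(im,cv2.COLOR_BGR2GRAY)
for u in(305,322,340): print(u,g[70:180:2,u].tolist())
print([ray(m,[(322,v)],z)[0].round(4).tolist() for v,z in((100,.075),(163.5,.037))])
E
```

```text
[ 0.50343595 -0.26494692  0.04364857] [4.5 0.8 9.4] 0.18352235599914138
305 [119, 121, 119, 120, 119, 119, 122, 120, 118, 115, 119, 119, 118, 120, 121, 117, 118, 119, 121, 119, 117, 87, 23, 34, 34, 34, 28, 34, 24, 26, 41, 32, 28, 27, 29, 19, 23, 26, 22, 15, 37, 17, 16, 22, 32, 21, 32, 34, 24, 26, 23, 15, 33, 29, 8]
322 [118, 119, 111, 118, 116, 116, 118, 115, 115, 118, 118, 117, 122, 117, 116, 118, 116, 114, 116, 119, 120, 74, 31, 32, 35, 34, 20, 21, 32, 29, 29, 26, 31, 26, 36, 26, 36, 22, 24, 28, 31, 28, 35, 28, 25, 22, 26, 16, 26, 27, 23, 22, 18, 24, 24]
340 [118, 118, 119, 120, 115, 117, 118, 116, 116, 120, 119, 116, 121, 115, 122, 117, 116, 119, 118, 118, 122, 67, 35, 38, 34, 36, 33, 18, 25, 20, 15, 27, 30, 26, 31, 36, 31, 37, 33, 29, 27, 28, 15, 26, 31, 29, 33, 22, 30, 24, 29, 25, 19, 12, 21]
[[0.5046, -0.1873, 0.075], [0.5043, -0.2138, 0.037]]
```

{"fn": "jog_arm", "kwargs": {
  "steps": [
    [0,0,0,0,0,0,4],
    [0,0,0,0,0,0,4],
    [0,0,0,0,0,0,4],
    [0,0,-2,0,0,0,4],
    [0,0,-4,0,0,0,4],
    [0,0,-4,0,0,0,4],
    [0,0,-4,0,0,0,4],
    [0,0,-4,0,0,0,4],
    [0,0,-4,0,0,0,4],
    [0,0,-4,0,0,0,4]
  ]
}}

```text
time: 40.17
tool_pos: [0.5006, -0.2639, 0.3036]
tcp_rot: [-2.244, -2.197, 0.001]
wrist_force: [1.5, 0.0, 0.4]
opening: 0.466
grasp_force: 0.0
```

{"fn": "jog_arm", "kwargs": {
  "steps": [
    [3.5,-1.2,0,0,0,0,4],
    [3.5,-1.2,0,0,0,0,4],
    [3.5,-1.2,0,0,0,0,4],
    [3,-1.4,0,0,0,0,4],
    [0,0,0,0,0,0,4],
    [0,0,0,0,0,0,4],
    [0,0,0,0,0,0,4],
    [0,0,0,0,0,0,4],
    [0,0,0,0,0,0,4],
    [0,0,0,0,0,0,4]
  ]
}}

```text
time: 41.0
tool_pos: [0.4547, -0.1291, 0.3019]
tcp_rot: [-2.246, -2.196, 0.0]
wrist_force: [-0.4, -0.4, 0.0]
opening: 0.468
grasp_force: 0.0
```

```bash
python3 - <<'E'
from h import *
import pickle
p,r=pose();im,m=snap("wrist");cv2.imwrite("pics/wS.png",im);pickle.dump((m,p,r.as_rotvec()),open("mS.pkl","wb"))
print(p.round(4))
hsv=cv2.cvtColor(im,cv2.COLOR_BGR2HSV);Y=cv2.inRange(hsv,(12,90,60),(32,255,255));n,L,st,ce=cv2.connectedComponentsWithStats(Y)
for i in range(1,n):
    if st[i,4]>40: print("brass",ce[i].round(1),st[i].tolist(),ray(m,[ce[i]],.044)[0][:2].round(4),ray(m,[ce[i]],.005)[0][:2].round(4))
K=cv2.inRange(hsv,(0,0,0),(180,255,60));u,v=proj(m,(.42,.047,.024));print(u,v)
M=cv2.inRange(hsv,(105,70,0),(130,255,140));n,_,st,ce=cv2.connectedComponentsWithStats(M)
for i in range(1,n):
    if 100<st[i,4]<1000: print("blue",ce[i].round(1),st[i].tolist(),ray(m,[ce[i]],.037)[0].round(4))
E
```

```text
[ 0.4547 -0.1291  0.3019]
brass [244.8   2.7] [239, 0, 15, 8, 83] [0.3791 0.0371] [0.3713 0.0458]
brass [325.6  11.4] [310, 0, 32, 25, 292] [0.4618 0.0273] [0.4623 0.035 ]
brass [401.8  40.5] [319, 0, 163, 93, 974] [ 0.5419 -0.0019] [0.5505 0.0028]
brass [299.7  20.7] [291, 9, 19, 22, 203] [0.4347 0.0193] [0.4325 0.0262]
brass [485.3  71.7] [348, 65, 292, 28, 1300] [ 0.6343 -0.0349] [ 0.6522 -0.0335]
brass [436.1  88.6] [433, 85, 7, 8, 54] [ 0.5823 -0.0512] [ 0.595  -0.0514]
brass [322. 104.] [312, 94, 21, 21, 440] [ 0.4561 -0.0647] [ 0.4561 -0.0663]
brass [375.3 104. ] [365, 94, 22, 21, 441] [ 0.5157 -0.066 ] [ 0.5217 -0.0678]
brass [439.3 104. ] [427, 94, 25, 21, 482] [ 0.5872 -0.0676] [ 0.6004 -0.0695]
brass [296.7 155.7] [287, 146, 20, 21, 397] [ 0.425  -0.1224] [ 0.4218 -0.1299]
brass [337.7 155.7] [328, 146, 20, 21, 393] [ 0.4731 -0.1235] [ 0.4748 -0.131 ]
brass [388.3 155.6] [378, 146, 22, 21, 418] [ 0.5325 -0.1247] [ 0.5402 -0.1324]
brass [246.  178.3] [243, 170, 7, 18, 54] [ 0.363  -0.1484] [ 0.3536 -0.1585]
brass [611.3 220.7] [605, 204, 14, 36, 61] [ 0.8145 -0.2133] [ 0.8506 -0.2299]
brass [337.8 336.5] [297, 321, 83, 28, 302] [ 0.4713 -0.3824] [ 0.4728 -0.416 ]
286.0674206280932 -4.120827037230015
blue [361.  214.9] [355, 211, 15, 13, 101] [ 0.5024 -0.2012  0.037 ]
```

```bash
cat > bars.py <<'E'
from h import *
def bar(im,m,c0,rad=75):
    """c0: rough world centre; returns tab centre, heading of bar y (deg), spacing (mm)"""
    hsv=cv2.cvtColor(im,cv2.COLOR_BGR2HSV);u,v=proj(m,(*c0,.005));Z=np.zeros(im.shape[:2],np.uint8)
    f=200/np.tan(np.radians(m["vertical_fov"]/2));d=(np.array(m["camera_from_world"])@[*c0,0,1])[2];cv2.circle(Z,(int(u),int(v)),int(rad/1000*f/d),255,-1)
    Y=cv2.inRange(hsv,(12,110,60),(32,255,255))&Z;n,L,st,ce=cv2.connectedComponentsWithStats(cv2.morphologyEx(Y,cv2.MORPH_OPEN,np.ones((2,2),np.uint8)))
    k=[i for i in np.argsort(-st[1:,4])[:2]+1];print("parts",[st[i].tolist() for i in k]);A=[]
    for i in k:
        ys,xs=np.where(L==i);P=ray(m,np.c_[xs,ys],.006)[:,:2]*1000;A.append(P)
    K=cv2.inRange(hsv,(0,0,0),(180,255,50));Z[:]=0;cv2.circle(Z,(int(u),int(v)),int(.025*f/d),255,-1);K&=Z
    n,L,st,ce=cv2.connectedComponentsWithStats(K);i=1+np.argmax(st[1:,4]);c=ray(m,[ce[i]],.020)[0][:2]*1000;print("tab px",ce[i].round(1),st[i].tolist(),c.round(1))
    H=[];E=[]
    for P in A:
        t=P[np.argmax(((P-c)**2).sum(1))]; Q=P[((P-t)**2).sum(1)<38**2]
        vx,vy,x0,y0=cv2.fitLine(Q.astype(np.float32),cv2.DIST_HUBER,0,.01,.01).ravel();w=np.array([vx,vy]);w*=np.sign(w@(t-Q.mean(0)));H.append(w);E.append((np.array([x0,y0]),t))
    y=H[0]-H[1];y/=np.linalg.norm(y);x=np.array([y[1],-y[0]]);print("arm headings",[np.degrees(np.arctan2(h[1],h[0])).round(1) for h in H])
    e=(E[0][0]-E[1][0]);print("centre (arms)",((E[0][0]+E[1][0])/2).round(1),"tips mid",((E[0][1]+E[1][1])/2).round(1),"spacing",(e@x).round(1),"tip span",((E[0][1]-E[1][1])@y).round(1),"y heading",np.degrees(np.arctan2(y[1],y[0])).round(1))
E
python3 - <<'E'
from bars import *
import pickle
im=cv2.imread("pics/wA.png");m=pickle.load(open("mA.pkl","rb"))
bar(im,m,(.4205,.0467));bar(im,m,(.4225,.2261))
move([.42,.047,.2])
E
```

```text
parts [[194, 109, 19, 26, 157], [188, 166, 19, 23, 151]]
tab px [196.8 150.6] [189, 144, 17, 13, 92] [421.5  45.3]
arm headings [np.float32(-151.2), np.float32(29.0)]
centre (arms) [423.2  44.3] tips mid [423.1  44. ] spacing 54.0 tip span 96.3 y heading -151.1
parts [[344, 139, 21, 19, 139], [292, 146, 21, 19, 135]]
tab px [327.  151.8] [321, 145, 13, 14, 112] [423.2 225.8]
arm headings [np.float32(132.3), np.float32(-47.9)]
centre (arms) [425.5 227.2] tips mid [424.8 226.9] spacing 42.1 tip span 99.3 y heading 132.2
tool cm [17.51 -3.84 10.19] tool y heading -1.26 pos [ 0.4546 -0.1289  0.3019] z [-0.  0. -1.]
```

{"fn": "jog_arm", "kwargs": {
  "steps": [
    [2.88,-0.59,2.7,0,0,0,4],
    [2.88,-0.59,2.7,0,0,0,4],
    [2.88,-0.59,2.7,0,0,0,4],
    [2.88,-0.59,2.7,0,0,0,4],
    [2.88,-0.59,2.7,0,0,0,4],
    [2.88,-0.59,2.7,0,0,0,4],
    [0,0,0,0,0,6.6,4],
    [0,0,0,0,0,6.6,4],
    [0,0,0,0,0,6.6,4],
    [0,0,0,0,0,6.6,4]
  ]
}}

```text
time: 41.88
tool_pos: [0.4229, 0.0453, 0.1397]
tcp_rot: [-2.691, -1.62, 0.001]
wrist_force: [0.0, 0.6, -0.4]
opening: 0.464
grasp_force: 0.0
```

{"fn": "jog_arm", "kwargs": {
  "steps": [
    [0,0,0,0,0,6.6,4],
    [0,0,0,0,0,6.6,4],
    [0,0,0,0,0,6.6,4],
    [0,0,0,0,0,6.6,4],
    [0,0,0,0,0,6.6,4],
    [0,0,0,0,0,0,4],
    [0,0,0,0,0,0,4],
    [0,0,0,0,0,0,4],
    [0,0,0,0,0,0,4],
    [0,0,0,0,0,0,4]
  ]
}}

```text
time: 42.72
tool_pos: [0.4227, 0.0452, 0.1401]
tcp_rot: [-3.038, -0.799, 0.0]
wrist_force: [0.3, 0.6, 0.4]
opening: 0.468
grasp_force: 0.0
```

```bash
python3 - <<'E'
from bars import *
im,m=snap("wrist");cv2.imwrite("pics/wT.png",im)
bar(im,m,(.4228,.0446));move([.4228,.0446,.026])
E
```

```text
parts [[353, 133, 13, 49, 501], [288, 209, 10, 40, 336]]
tab px [323.9 190. ] [313, 186, 22, 9, 148] [427.7  46.5]
arm headings [np.float32(27.9), np.float32(-152.0)]
centre (arms) [422.2  42.5] tips mid [421.7  42. ] spacing 52.4 tip span 101.1 y heading 27.9
tool cm [-0.02  0.06 11.41] tool y heading -60.54 pos [0.4227 0.0452 0.1401] z [-0. -0. -1.]
```

{"fn": "jog_arm", "kwargs": {
  "steps": [
    [-0.12,0.16,3,0,0,1.5,4],
    [0,0,3,0,0,0,4],
    [0,0,3,0,0,0,4],
    [0,0,1.5,0,0,0,4],
    [0,0,0.9,0,0,0,4],
    [0,0,0,0,0,0,4],
    [0,0,0,0,0,0,4],
    [0,0,0,0,0,0,1],
    [0,0,0,0,0,0,1],
    [0,0,0,0,0,0,1]
  ],
  "grip_force": 60
}}

```text
time: 43.6
tool_pos: [0.4234, 0.0433, 0.0274]
tcp_rot: [3.048, 0.757, 0.004]
wrist_force: [-0.8, -0.5, 5.6]
opening: 0.186
grasp_force: 58.5
```

{"fn": "jog_arm", "kwargs": {
  "steps": [
    [0,0,0,0,0,0,1],
    [0,0,0,0,0,0,1],
    [0,0,0,0,0,0,1],
    [0,0,0,0,0,0,1],
    [0,0,-2,0,0,0,1],
    [0,0,-3,0,0,0,1],
    [0,0,-4,0,0,0,1],
    [0,0,-4,0,0,0,1],
    [0,0,-2,0,0,0,1],
    [0,0,0,0,0,0,1]
  ]
}}

```text
time: 44.43
tool_pos: [0.4254, 0.0435, 0.1812]
tcp_rot: [3.047, 0.757, 0.016]
wrist_force: [1.0, 0.5, -1.3]
opening: 0.186
grasp_force: 59.0
```

```bash
python3 - <<'E'
from h import *
move([.5599,-.0962,.15])
E
```

```text
tool cm [ 5.31 18.63  3.25] tool y heading -62.1 pos [0.4254 0.0435 0.1812] z [ 0.01   0.001 -1.   ]
```

{"fn": "jog_arm", "kwargs": {
  "steps": [
    [1.06,3.72,0,0,0,0,1],
    [1.06,3.72,0,0,0,0,1],
    [1.06,3.72,0,0,0,0,1],
    [1.06,3.72,0,0,0,0,1],
    [1.06,3.72,0,0,0,0,1],
    [0,0,0,0,0,-6.77,1],
    [0,0,0,0,0,-6.77,1],
    [0,0,0,0,0,-6.77,1],
    [0,0,0,0,0,-6.77,1],
    [0,0,0,0,0,-6.77,1]
  ]
}}

```text
time: 45.27
tool_pos: [0.5557, -0.0964, 0.1754]
tcp_rot: [-2.691, -1.619, 0.001]
wrist_force: [-0.1, 0.9, 0.3]
opening: 0.185
grasp_force: 59.1
```

{"fn": "jog_arm", "kwargs": {
  "steps": [
    [0,0,0,0,0,-6.77,1],
    [0,0,0,0,0,-6.77,1],
    [0,0,0,0,0,-6.77,1],
    [0,0,0,0,0,-6.77,1],
    [0,0,2.5,0,0,0,1],
    [0,0,2.5,0,0,0,1],
    [0,0,0,0,0,0,1],
    [0,0,0,0,0,0,1],
    [0,0,0,0,0,0,1],
    [0,0,0,0,0,0,1]
  ]
}}

```text
time: 46.1
tool_pos: [0.5571, -0.0965, 0.1274]
tcp_rot: [2.243, 2.197, 0.002]
wrist_force: [-0.7, -1.4, -0.6]
opening: 0.18
grasp_force: 59.1
```

```bash
python3 - <<'E'
from h import *
import pickle
p,r=pose();im,m=snap("wrist");cv2.imwrite("pics/wU.png",im);move([.5599,-.0962,.068])
hsv=cv2.cvtColor(im,cv2.COLOR_BGR2HSV);Y=cv2.inRange(hsv,(12,90,60),(32,255,255));n,L,st,ce=cv2.connectedComponentsWithStats(Y)
for i in range(1,n):
    if st[i,4]>150:
        print("brass",ce[i].round(1),st[i].tolist(),"at z.044",ray(m,[ce[i]],.044)[0][:2].round(4),"tool mm at rod",(r.inv().apply(ray(m,[ce[i]],p[2]-.0218+.004)[0]-p)*1000).round(1)[:2])
print(telemetry.state()["opening"])
E
```

```text
tool cm [0.04 0.26 5.95] tool y heading -1.17 pos [ 0.5572 -0.0965  0.1275] z [ 0.002 -0.    -1.   ]
brass [290.3  55.6] [185, 0, 199, 138, 2463] at z.044 [0.5406 0.003 ] tool mm at rod [ 93.4 -13.1]
brass [436.6 109.8] [226, 100, 414, 38, 2900] at z.044 [ 0.6293 -0.0298] tool mm at rod [72.  48.7]
brass [175.4 140.5] [169, 134, 14, 14, 171] at z.044 [ 0.4651 -0.0452] tool mm at rod [ 59.1 -64.5]
brass [262.1 140.9] [257, 134, 12, 15, 159] at z.044 [ 0.5201 -0.0466] tool mm at rod [ 58.9 -26.5]
brass [366.  140.6] [360, 134, 12, 14, 155] at z.044 [ 0.5861 -0.0478] tool mm at rod [59.  19.1]
brass [168.3 169.4] [146, 152, 45, 37, 1461] at z.044 [ 0.4575 -0.0638] tool mm at rod [ 46.1 -69.5]
brass [258.7 169.4] [240, 152, 38, 37, 1303] at z.044 [ 0.5165 -0.0651] tool mm at rod [ 46.1 -28.7]
brass [372.5 188.6] [351, 152, 39, 88, 2378] at z.044 [ 0.5911 -0.0797] tool mm at rod [37. 23.]
brass [138.5 249.7] [117, 233, 44, 37, 1307] at z.044 [ 0.4269 -0.1212] tool mm at rod [  6.  -89.8]
brass [205.2 249.8] [186, 233, 39, 37, 1224] at z.044 [ 0.474  -0.1223] tool mm at rod [  5.9 -57.2]
brass [278.6 250.5] [258, 233, 47, 45, 1012] at z.044 [ 0.5259 -0.124 ] tool mm at rod [  5.5 -21.4]
brass [371.  253.8] [354, 244, 32, 22, 471] at z.044 [ 0.5913 -0.128 ] tool mm at rod [ 3.6 23.9]
0.18725257804178566
```

{"fn": "jog_arm", "kwargs": {
  "steps": [
    [0.05,0.32,1.5,0,0,0,1],
    [0,0,1.5,0,0,0,1],
    [0,0,1,0,0,0,1],
    [0,0,0.8,0,0,0,1],
    [0,0,0.6,0,0,0,1],
    [0,0,0.4,0,0,0,1],
    [0,0,0,0,0,0,1],
    [0,0,0,0,0,0,1],
    [0,0,0,0,0,0,1],
    [0,0,0,0,0,0,1]
  ]
}}

```text
time: 46.98
tool_pos: [0.5611, -0.0961, 0.0694]
tcp_rot: [2.243, 2.196, 0.003]
wrist_force: [0.4, -0.1, 6.0]
opening: 0.183
grasp_force: 59.8
```

```bash
python3 - <<'E'
from h import *
move([.5605,-.0957,.068]);s=telemetry.state();print(s["opening"],s["wrist_force"].round(1),s["ft_torque"].round(2))
E
```

```text
tool cm [ 0.04 -0.06  0.14] tool y heading -1.2 pos [ 0.5611 -0.0961  0.0694] z [ 0.003 -0.    -1.   ]
0.18293695011863087 [ 0.4 -0.1  6. ] [ 0.11 -0.1  -0.19]
```

{"fn": "jog_arm", "kwargs": {
  "steps": [
    [0,0,0.1,0,0,0,1],
    [0,0,0.1,0,0,0,1],
    [0,0,0,0,0,0,1],
    [0,0,0,0,0,0,1],
    [0,0,0,0,0,0,1],
    [0,0,0,0,0,0,1],
    [0,0,0,0,0,0,1],
    [0,0,0,0,0,0,1],
    [0,0,0,0,0,0,1],
    [0,0,0,0,0,0,1]
  ]
}}

```text
time: 47.82
tool_pos: [0.5612, -0.0962, 0.0692]
tcp_rot: [2.242, 2.196, 0.004]
wrist_force: [-4.2, 0.9, 25.1]
opening: 0.187
grasp_force: 61.9
```

{"fn": "jog_arm", "kwargs": {
  "steps": [
    [0,0,-0.2,0,0,0,1],
    [0,0,0,0,0,0,1],
    [0,0,0,0,0,0,3.2],
    [0,0,0,0,0,0,3.2],
    [0,0,0,0,0,0,3.2],
    [0,0,0,0,0,0,3.2],
    [0,0,-1,0,0,0,3.5],
    [0,0,-3,0,0,0,4],
    [0,0,-4,0,0,0,4],
    [0,0,-4,0,0,0,4]
  ]
}}

```text
time: 48.65
tool_pos: [0.5585, -0.0957, 0.189]
tcp_rot: [-2.242, -2.197, 0.003]
wrist_force: [1.1, -0.6, -0.6]
opening: 0.465
grasp_force: 0.0
```

{"fn": "jog_arm", "kwargs": {
  "steps": [
    [0,0,0,0,0,0,4],
    [0,0,0,0,0,0,4],
    [0,0,0,0,0,0,4],
    [0,0,0,0,0,0,4],
    [0,0,0,0,0,0,4],
    [0,0,0,0,0,0,4],
    [0,0,0,0,0,0,4],
    [0,0,0,0,0,0,4],
    [0,0,0,0,0,0,4],
    [0,0,0,0,0,0,4]
  ]
}}

```text
time: 49.48
tool_pos: [0.5595, -0.0959, 0.1879]
tcp_rot: [-2.244, -2.198, 0.0]
wrist_force: [-0.0, 0.2, 0.1]
opening: 0.466
grasp_force: 0.0
```

```bash
python3 - <<'E'
from h import *
p,r=pose();im,m=snap("wrist");cv2.imwrite("pics/wV.png",im);move([.425,.227,.2])
hsv=cv2.cvtColor(im,cv2.COLOR_BGR2HSV);Y=cv2.inRange(hsv,(12,90,60),(32,255,255));n,L,st,ce=cv2.connectedComponentsWithStats(Y)
j=R.from_euler("z",-1.2,degrees=True)
for i in range(1,n):
    if st[i,4]>100:
        w=ray(m,[ce[i]],.050)[0];print("brass",ce[i].round(1),st[i].tolist(),"rel seat3 mm",(j.inv().apply(w-[.5605,-.0957,.05])*1000).round(1)[:2])
E
```

```text
tool cm [ 32.01 -14.1   -1.2 ] tool y heading -1.17 pos [ 0.5595 -0.0959  0.188 ] z [-0.  0. -1.]
brass [353.5  39.4] [209, 0, 277, 130, 2714] rel seat3 mm [ 21.8 114.6]
brass [442.6 106.2] [242, 99, 398, 31, 2219] rel seat3 mm [92.1 67.6]
brass [202.4 131.1] [198, 126, 10, 11, 105] rel seat3 mm [-95.9  48.6]
brass [271.8 131.3] [267, 126, 10, 12, 102] rel seat3 mm [-40.9  48.4]
brass [356.2 152.9] [342, 126, 29, 53, 1070] rel seat3 mm [26.4 31.2]
brass [197.7 153.5] [181, 140, 34, 29, 878] rel seat3 mm [-101.7   30.7]
brass [269.4 153.6] [255, 140, 30, 29, 808] rel seat3 mm [-43.7  30.6]
brass [348.1 189.9] [334, 182, 28, 15, 337] rel seat3 mm [20.7  0. ]
brass [298.9 192. ] [286, 185, 28, 17, 366] rel seat3 mm [-20.6  -1.8]
brass [292.8 222.2] [279, 205, 28, 40, 850] rel seat3 mm [-26.4 -29.1]
brass [172.1 219.1] [156, 206, 33, 29, 803] rel seat3 mm [-130.4  -26.3]
brass [225.7 219.1] [211, 206, 30, 29, 762] rel seat3 mm [-84.2 -26.4]
brass [585.  322.4] [577, 300, 18, 48, 102] rel seat3 mm [ 251.7 -133. ]
```

{"fn": "jog_arm", "kwargs": {
  "steps": [
    [3.55,-1.57,0,0,0,0,4],
    [3.55,-1.57,0,0,0,0,4],
    [3.55,-1.57,0,0,0,0,4],
    [3.55,-1.57,0,0,0,0,4],
    [3.55,-1.57,0,0,0,0,4],
    [3.55,-1.57,0,0,0,0,4],
    [3.55,-1.57,0,0,0,0,4],
    [3.55,-1.57,0,0,0,0,4],
    [3.55,-1.57,0,0,0,0,4],
    [0,0,2.5,0,0,0,4]
  ]
}}

```text
time: 50.37
tool_pos: [0.4255, 0.2328, 0.1666]
tcp_rot: [2.238, 2.203, 0.014]
wrist_force: [1.4, 0.4, 0.0]
opening: 0.469
grasp_force: 0.0
```

{"fn": "jog_arm", "kwargs": {
  "steps": [
    [0,0,2,0,0,-6.2,4],
    [0,0,0,0,0,-6.2,4],
    [0,0,0,0,0,-6.2,4],
    [0,0,0,0,0,-6.2,4],
    [0,0,0,0,0,-6.2,4],
    [0,0,0,0,0,-6.2,4],
    [0,0,0,0,0,-6.2,4],
    [0,0,0,0,0,0,4],
    [0,0,0,0,0,0,4],
    [0,0,0,0,0,0,4]
  ]
}}

```text
time: 51.2
tool_pos: [0.4249, 0.2265, 0.1432]
tcp_rot: [1.277, 2.87, 0.0]
wrist_force: [0.2, -0.4, 0.6]
opening: 0.468
grasp_force: 0.0
```

```bash
python3 - <<'E'
from bars import *
im,m=snap("wrist");cv2.imwrite("pics/wW.png",im)
bar(im,m,(.425,.227));move([.425,.227,.0265])
E
```

```text
parts [[342, 131, 12, 48, 501], [292, 207, 12, 40, 388]]
tab px [320.5 193.4] [310, 184, 22, 20, 410] [422.9 227.2]
arm headings [np.float32(133.4), np.float32(-47.5)]
centre (arms) [425.3 225.5] tips mid [425.4 225.6] spacing 42.4 tip span 99.5 y heading 133.0
tool cm [ 0.03  0.05 11.67] tool y heading 42.08 pos [0.4248 0.2265 0.1432] z [ 0.  0. -1.]
```

{"fn": "jog_arm", "kwargs": {
  "steps": [
    [0,0.03,3,0,0,-0.9,4],
    [0,0,3,0,0,0,4],
    [0,0,3,0,0,0,4],
    [0,0,1.7,0,0,0,4],
    [0,0,0.95,0,0,0,4],
    [0,0,0,0,0,0,4],
    [0,0,0,0,0,0,4],
    [0,0,0,0,0,0,1],
    [0,0,0,0,0,0,1],
    [0,0,0,0,0,0,1]
  ]
}}

```text
time: 52.08
tool_pos: [0.4259, 0.2271, 0.0281]
tcp_rot: [1.249, 2.881, 0.003]
wrist_force: [-0.2, 0.9, 4.7]
opening: 0.182
grasp_force: 58.5
```

{"fn": "jog_arm", "kwargs": {
  "steps": [
    [0,0,0,0,0,0,1],
    [0,0,0,0,0,0,1],
    [0,0,0,0,0,0,1],
    [0,0,0,0,0,0,1],
    [0,0,-2,0,0,0,1],
    [0,0,-3,0,0,0,1],
    [0,0,-4,0,0,0,1],
    [0,0,-4,0,0,0,1],
    [0,0,-2,0,0,0,1],
    [0,0,0,0,0,0,1]
  ]
}}

```text
time: 52.92
tool_pos: [0.4278, 0.2281, 0.1821]
tcp_rot: [1.247, 2.876, 0.013]
wrist_force: [0.8, 0.5, -0.6]
opening: 0.186
grasp_force: 59.0
```

```bash
python3 - <<'E'
from h import *
move([.495,-.0945,.18])
E
```

```text
tool cm [-28.14 -17.15   0.12] tool y heading 43.12 pos [0.4278 0.2281 0.1821] z [ 0.009  0.005 -1.   ]
```

{"fn": "jog_arm", "kwargs": {
  "steps": [
    [-2.5,-1.5,0,0,0,0,1],
    [-3.2,-1.95,0,0,0,0,1],
    [-3.2,-1.95,0,0,0,0,1],
    [-3.2,-1.95,0,0,0,0,1],
    [-3.2,-1.95,0,0,0,0,1],
    [-3.2,-1.95,0,0,0,0,1],
    [-3.2,-1.95,0,0,0,0,1],
    [-3.2,-1.95,0,0,0,0,1],
    [-3.2,-1.95,0,0,0,0,1],
    [0,0,0,0,0,6.33,1]
  ]
}}

```text
time: 53.75
tool_pos: [0.4937, -0.1007, 0.1767]
tcp_rot: [1.407, 2.805, -0.001]
wrist_force: [0.9, 0.8, 0.8]
opening: 0.181
grasp_force: 59.0
```

{"fn": "jog_arm", "kwargs": {
  "steps": [
    [0,0,0,0,0,6.33,1],
    [0,0,0,0,0,6.33,1],
    [0,0,0,0,0,6.33,1],
    [0,0,0,0,0,6.33,1],
    [0,0,2.5,0,0,6.33,1],
    [0,0,2.5,0,0,6.33,1],
    [0,0,0,0,0,0,1],
    [0,0,0,0,0,0,1],
    [0,0,0,0,0,0,1],
    [0,0,0,0,0,0,1]
  ]
}}

```text
time: 54.58
tool_pos: [0.493, -0.0955, 0.1278]
tcp_rot: [2.241, 2.2, 0.002]
wrist_force: [0.6, -0.0, 0.1]
opening: 0.185
grasp_force: 59.0
```

```bash
python3 - <<'E'
from h import *
p,r=pose();im,m=snap("wrist");cv2.imwrite("pics/wX.png",im);move([.495,-.0945,.0705]);print(telemetry.state()["opening"])
hsv=cv2.cvtColor(im,cv2.COLOR_BGR2HSV);Y=cv2.inRange(hsv,(12,90,60),(32,255,255));n,L,st,ce=cv2.connectedComponentsWithStats(Y)
for i in range(1,n):
    w=ray(m,[ce[i]],.044)[0]
    if st[i,4]>150 and w[1]<-.03: print("brass",ce[i].round(1),st[i].tolist(),"z.044",w[:2].round(4),"tool",(r.inv().apply(ray(m,[ce[i]],p[2]-.018)[0]-p)*1000).round(1)[:2])
E
```

```text
tool cm [0.11 0.17 5.73] tool y heading -1.08 pos [ 0.4931 -0.0955  0.1278] z [ 0.002 -0.    -1.   ]
0.18215115892940761
brass [354.8 140. ] [349, 133, 12, 15, 162] z.044 [ 0.5149 -0.0463] tool [59.2 14.2]
brass [465.  167.4] [443, 133, 45, 68, 1998] z.044 [ 0.587  -0.0655] tool [46.8 64.3]
brass [265.3 168.5] [246, 151, 38, 37, 1290] z.044 [ 0.4566 -0.0637] tool [ 46.4 -25.8]
brass [370.4 211.7] [339, 151, 73, 131, 4170] z.044 [ 0.5261 -0.0952] tool [25.6 22.6]
brass [456.5 213.7] [437, 204, 35, 19, 426] z.044 [ 0.585  -0.0978] tool [24.5 63.3]
brass [227.3 248.8] [204, 232, 43, 37, 1184] z.044 [ 0.4255 -0.1212] tool [  6.3 -46.5]
brass [288.7 244.2] [271, 232, 40, 36, 670] z.044 [ 0.4692 -0.1186] tool [  8.7 -16.4]
```

{"fn": "jog_arm", "kwargs": {
  "steps": [
    [0.1,0.17,1.5,0,0,0.1,1],
    [0,0,1.5,0,0,0,1],
    [0,0,1,0,0,0,1],
    [0,0,0.8,0,0,0,1],
    [0,0,0.6,0,0,0,1],
    [0,0,0.35,0,0,0,1],
    [0,0,0.1,0,0,0,1],
    [0,0,0.1,0,0,0,1],
    [0,0,0,0,0,0,1],
    [0,0,0,0,0,0,1]
  ]
}}

```text
time: 55.47
tool_pos: [0.4952, -0.0946, 0.0697]
tcp_rot: [2.244, 2.195, 0.002]
wrist_force: [-6.2, 1.5, 28.1]
opening: 0.184
grasp_force: 62.1
```

{"fn": "jog_arm", "kwargs": {
  "steps": [
    [0,0,0,0,0,0,1],
    [0,0,0,0,0,0,1],
    [0,0,0,0,0,0,1],
    [0,0,0,0,0,0,1],
    [0,0,0,0,0,0,1],
    [0,0,0,0,0,0,1],
    [0,0,0,0,0,0,1],
    [0,0,0,0,0,0,1],
    [0,0,0,0,0,0,1],
    [0,0,0,0,0,0,1]
  ]
}}

```text
time: 56.3
tool_pos: [0.4952, -0.0946, 0.0698]
tcp_rot: [2.244, 2.195, 0.003]
wrist_force: [-5.5, 1.8, 27.5]
opening: 0.183
grasp_force: 62.1
```

{"fn": "jog_arm", "kwargs": {
  "steps": [
    [0,0,-0.2,0,0,0,1],
    [0,0,0,0,0,0,1],
    [0,0,0,0,0,0,3.2],
    [0,0,0,0,0,0,3.2],
    [0,0,0,0,0,0,3.2],
    [0,0,0,0,0,0,3.2],
    [0,0,-1,0,0,0,3.2],
    [0,0,-3,0,0,0,3.2],
    [0,0,-4,0,0,0,3.2],
    [0,0,-4,0,0,0,3.2]
  ]
}}

```text
time: 57.13
tool_pos: [0.493, -0.0942, 0.1902]
tcp_rot: [-2.244, -2.195, 0.002]
wrist_force: [0.5, 0.1, -0.3]
opening: 0.374
grasp_force: 0.0
```

{"fn": "jog_arm", "kwargs": {
  "steps": [
    [-2,0,-3,0,0,0,3.2],
    [-2,0,-3,0,0,0,3.2],
    [-2,0,-3,0,0,0,3.2],
    [0,0,-2,0,0,0,3.2],
    [0,0,0,0,0,0,3.2],
    [0,0,0,0,0,0,3.2],
    [0,0,0,0,0,0,3.2],
    [0,0,0,0,0,0,3.2],
    [0,0,0,0,0,0,3.2],
    [0,0,0,0,0,0,3.2]
  ]
}}

```text
time: 57.97
tool_pos: [0.4922, -0.1539, 0.298]
tcp_rot: [-2.244, -2.196, 0.002]
wrist_force: [-0.2, -0.8, -0.1]
opening: 0.376
grasp_force: 0.0
```

```bash
python3 - <<'E'
from h import *
p,r=pose();im,m=snap("wrist");cv2.imwrite("pics/wY.png",im);print(p.round(3))
hsv=cv2.cvtColor(im,cv2.COLOR_BGR2HSV);Y=cv2.inRange(hsv,(12,90,60),(32,255,255));n,L,st,ce=cv2.connectedComponentsWithStats(Y)
j=R.from_euler("z",-1.2,degrees=True)
for i in range(1,n):
    w=ray(m,[ce[i]],.050)[0]
    if st[i,4]>60 and -.17<w[1]<-.03 and .4<w[0]<.62: print("brass",ce[i].round(1),st[i].tolist(),"rel seat2",(j.inv().apply(w-[.495,-.0945,.05])*1000).round(1)[:2],"rel seat3",(j.inv().apply(w-[.5605,-.0957,.05])*1000).round(1)[:2])
M=cv2.inRange(hsv,(105,70,0),(130,255,140));n,_,st,ce=cv2.connectedComponentsWithStats(M)
for i in range(1,n):
    w=ray(m,[ce[i]],.037)[0]
    if st[i,4]>30 and .47<w[0]<.54 and -.25<w[1]<-.17: print("blue",ce[i].round(1),st[i].tolist(),w.round(4),"corners",ray(m,[st[i][:2],st[i][:2]+st[i][2:4]],.037)[:,:2].round(4).tolist())
u,v=proj(m,(.5035,-.2024,.037));u,v=int(u),int(v);g=cv2.cvtColor(im,cv2.COLOR_BGR2GRAY);print(u,v)
for y in range(v-24,v+24,2): print(y,"".join(f"{g[y,x]//10:3d}" for x in range(u-26,u+28,2)))
E
```

```text
[ 0.492 -0.154  0.298]
brass [313.2  55.5] [277, 0, 107, 93, 1083] rel seat2 [-11.1  54.3] rel seat3 [-76.6  54.1]
brass [437.7  57.8] [316, 42, 324, 57, 2047] rel seat2 [119.1  51.9] rel seat3 [53.6 51.7]
brass [408.8  79.7] [397, 61, 25, 39, 684] rel seat2 [90.6 30.3] rel seat3 [25.1 30.2]
brass [339.6 107.8] [332, 102, 16, 12, 157] rel seat2 [17.3  1.5] rel seat3 [-48.2   1.3]
brass [403.8 109. ] [395, 103, 18, 12, 181] rel seat2 [87.6  0.2] rel seat3 [22.1  0. ]
brass [307.6 110.4] [301, 105, 15, 13, 154] rel seat2 [-17.8  -1.2] rel seat3 [-83.3  -1.3]
brass [365.  110.8] [355, 106, 22, 13, 210] rel seat2 [45.2 -1.7] rel seat3 [-20.3  -1.9]
brass [305.2 136.5] [295, 121, 21, 34, 522] rel seat2 [-20.9 -29.6] rel seat3 [-86.4 -29.7]
brass [357.7 137. ] [348, 122, 21, 34, 523] rel seat2 [ 38.1 -30.2] rel seat3 [-27.4 -30.4]
brass [263.2 136. ] [253, 126, 22, 21, 435] rel seat2 [-68.1 -29. ] rel seat3 [-133.6  -29.1]
blue [331.2 196.7] [325, 193, 16, 14, 90] [ 0.502  -0.1996  0.037 ] corners [[0.4945, -0.1947], [0.514, -0.2133]]
332 198
174  24 23 24 24 24 24 24 24 24 24 24 24 24 24 
[... 1316 characters left out ...]
 13 13 13 14
206  24 23 24 24 23 24 24 23 23 25  3  5  6  6  5  5  5  4 22 24 24 24 24 24 24 24 24
208  24 23 24 24 22 23 24 23 23 24 12  5  5  5  5  5  4  3 25 24 24 24 24 24 23 23 23
210  24 13 24 24 21 24 24 23 23 24 16  4  6  5  5  4  5  3 25 24 23 23 23 23 24 23 23
212  22 21 24 24 22 24 24 23 23 24 16  5  5  5  5  4  5  3 25 23 23 23 23 23 23 23 23
214  24 23 24 24 21 23 23 23 23 24 16  4  5  4  4  5  4  3 23 23 23 23 23 23 23 22 21
216  24 24 24 24 22 23 23 23 23 24 19  9  9  9  9  8  9  8 23 23 23 23 23 24 24 20 12
218  24 15 24 24 23 23 23 23 23 23 24 24 24 24 24 24 24 24 23 23 23 23 23 24 24 19 24
220  18 15 24 24 23 23 23 23 23 23 23 23 23 23 23 23 23 23 23 23 18 23 23 24 24 19 23
```

{"fn": "jog_arm", "kwargs": {
  "steps": [
    [3.8,0,0,0,0,0,3.2],
    [3.8,0,0,0,0,0,3.2],
    [3.8,0,0,0,0,0,3.2],
    [3.8,0,0,0,0,0,3.2],
    [3.8,0,0,0,0,0,3.2],
    [3.8,0,0,0,0,0,3.2],
    [3.8,0,0,0,0,0,3.2],
    [3.8,0,0,0,0,0,3.2],
    [3.8,0,0,0,0,0,3.2],
    [3,0,0,0,0,0,3.2]
  ]
}}

```text
time: 58.85
tool_pos: [0.5005, 0.2203, 0.2988]
tcp_rot: [-2.245, -2.197, 0.0]
wrist_force: [0.7, 0.6, 0.5]
opening: 0.377
grasp_force: 0.0
```

{"fn": "jog_arm", "kwargs": {
  "steps": [
    [0,0,0,0,0,0,3.2],
    [0,0,0,0,0,0,3.2],
    [0,0,0,0,0,0,3.2],
    [0,0,0,0,0,0,3.2],
    [0,0,0,0,0,0,3.2],
    [0,0,0,0,0,0,3.2],
    [0,0,0,0,0,0,3.2],
    [0,0,0,0,0,0,3.2],
    [0,0,0,0,0,0,3.2],
    [0,0,0,0,0,0,3.2]
  ]
}}

```text
time: 59.68
tool_pos: [0.501, 0.2174, 0.2992]
tcp_rot: [2.246, 2.196, 0.0]
wrist_force: [0.3, 0.7, -0.5]
opening: 0.376
grasp_force: 0.0
```

```bash
python3 - <<'E'
from h import *
im,m=snap("wrist");cv2.imwrite("pics/wZ.png",im);print(pose()[0].round(3))
for q in [(.5643,.3755,.034),(.5699,.3298,.034),(.5755,.2841,.034)]:
    u,v=proj(m,q);print(u.round(1),v.round(1),darks(im,int(u),int(v),14,10,25))
E
```

```text
[0.501 0.217 0.299]Traceback (most recent call last):
  File "<stdin>", line 4, in <module>
  File "h.py", line 17, in darks
    g=cv2.cvtColor(im,cv2.COLOR_BGR2GRAY)[v-b:v+b+1,u-a:u+a+1];bh=cv2.morphologyEx(g,cv2.MORPH_BLACKHAT,np.ones((7,7),np.uint8))
                                                                  ~~~~~~~~~~~~~~~~^^^^^^^^^^^^^^^^^^^^^^^^^^^^^^^^^^^^^^^^^^^^^^
cv2.error: OpenCV(4.12.0) /io/opencv/modules/imgproc/src/morph.dispatch.cpp:1178: error: (-215:Assertion failed) !_src.empty() in function 'morphologyEx'
```

```bash
python3 - <<'E'
from h import *
im=cv2.imread("pics/wZ.png");m=eyes.camera_model("wrist")
im=cv2.copyMakeBorder(im,40,0,0,0,cv2.BORDER_REPLICATE)
for q in [(.5643,.3755,.034),(.5699,.3298,.034),(.5755,.2841,.034)]:
    u,v=proj(m,q);print(u.round(1),v.round(1),[[a,b-40,n] for a,b,n in darks(im,int(u),int(v)+40,14,10,20)])
E
```

```text
378.7 9.7 [[368.4, -0.20000000000000284, 27], [383.9, 9.700000000000003, 9], [372.2, 11.299999999999997, 9], [378.1, 10.700000000000003, 9]]
382.6 56.7 [[373.0, 49.5, 67], [393.8, 48.7, 11], [384.1, 56.7, 9], [394.8, 61.0, 34], [378.9, 57.900000000000006, 8], [368.7, 64.4, 10]]
386.2 100.1 [[380.5, 90.0, 6], [394.0, 94.0, 5], [386.1, 100.1, 8], [394.4, 99.19999999999999, 5], [390.3, 109.6, 15]]
```

All three blocks still sit in their pockets; the dimples are where they should be. Handing in.

```bash
python3 -c "
from rig import env
print(env.job_done())"
```

```text
the job is handed in; nothing more can be done
None
```

The job is handed in, in the order asked: all three setting blocks are in their own pockets, the holder is in the nest with its sockets towards the robot, the cell is within about 1 mm of the probe tip, and both bars found (2 and 3) are seated in their notches.

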